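Pack the setting wedges head to tail in their tray

ROBOT

A 6-joint arm with a two-finger parallel gripper is mounted at the origin on a cart in front of the work surface, level with it; the furniture and walls round the work are solid. World frame = base frame: x ahead of the robot, y to its left, z up, the work surface at z = 0. Lengths are in m, angles in rad, forces in N, time in s.
With the tool pointing down it reaches from about 0.325 to 0.925 m from the base axis. Payload 3.1 kg.
Tool frame: the origin (TCP) lies at the very end of the fingers, on their centre line; the grasp point (between the pads) lies 19 mm behind it; z points along the fingers, y is the line along which they close (so a half turn about z gives the same grasp; the last joint's range is limited). The gripper opens to 85 mm and grips with 20 to 120 N. Pads are 22 mm wide; open, the fingers measure 114 mm over their backs; the gripper's body (76 mm by 85 mm) begins 54 mm behind the grasp point. The pads swing forward as they close: fully open they stand 13 mm farther back than shut.
Start: joints at [-1.298, 0.217, 1.613, -0, 1.311, -0.112], TCP at [0.235, -0.579, 0.231] pointing down, gripper open.
Joint ranges: [-2.75, 2.75], [-0.78, 2.1], [0.31, 2.55], [-1.13, 4.27], [0.13, 2.63], [-2.58, 2.58]. Speed limits (rad/s): [2.79, 2.79, 3.14, 3.14, 3.14, 3.14].

INTERFACE

Orientations are given as [roll, pitch, yaw] about the fixed x, y, z axes, in that order (R = Rz(yaw) Ry(pitch) Rx(roll)).
In Python, from rig import manip, imaging, close_job, spotter gives the robot as it stands. The module is installed in compiled form; this text tells all that it offers.
- The arm moves only by the tool move_arm, never from a script. Its arguments are lists of equal length, an entry for each row: "translation": the shift along the tool's x, y, z each as a share of 4 cm, from -1 to 1, a list of three; "delta_rot": the turn, a rotation vector about the tool's x, y, z each as a share of 0.12 rad, from -1 to 1, a list of three; "fingers": the finger opening in mm, from 0 to 85.4. A call has 1 to 12 rows; each row shifts and turns the commanded pose from where the row before left it, along the tool's axes as they then stand; what a row does not reach is not made up. A row lasts 1/12 s, in which the tool goes at most 41.7 mm and 7.16 degrees, less where a joint would pass 70% of its speed; a pose out of reach is approached as far as the arm can. A call with a number of a shift or a turn outside -1 to 1 is refused whole. A call with a gripper value outside its range is refused whole. The fingers move at their own pace and stop on an object; "squeeze" is the grip in N (left out, the last holds). Time passes only in rows, so rows that do not move let the fingers close. It gives the time, the measured TCP pose, the force, the opening and the grip force at its end, in the units of the state.
- manip.read_state(): the state, without advancing time (a new reading comes with each control period).
- imaging.capture(name): name is "scene" or "top"; returns a dict with "frame" (384x512x3 uint8, red, green, blue), "K" (3x3 intrinsics, pixels), "R" (3x3) and "t" (3): a world point X has camera coordinates R X + t. Camera axes: x right, y down, z forward; pixel columns grow to the right and rows downward; lengths in m; the calibration is good to about 2 mm. A picture is of the moment at which its call begins. There is no depth.
- close_job(): hands the job in; it is judged then, once.
Trained networks look in a picture, given as the dict that the camera call returned (one of the last four; its "shot" number tells which), for a name from the list of things; names that differ only in an ending like _2 or _b are one class to them, and where a whole thing is asked for, a point or a joint stands for the part that bears it (a point fixed in the world has none). Each returns a list of dicts, best first, with "p" (0 to 1); they miss things now and then, are a little off and sometimes report something else, mostly with a low value. They report only what shows in the picture. A call takes as long as a camera call.
- spotter.recognise(picture, label): "centre" ([x, y, z] in m, in the coordinates of the camera as it stood for that picture, good to about 4 mm: the middle of the surface that is visible of it).
The state is a dict: "time": time; "qpos": joint angles; "dq": joint speeds; "tau": joint torques, N m; "ee_pos": TCP position; "tool_rot": TCP orientation; "force": force on the tool from outside, world axes, zero at the start; "torque": the same for the moment, N m; "grip_width": finger opening in m; "gripper_force": force on a finger pad.
Only numpy, scipy, OpenCV 4.12 (cv2) and the standard library are available. Lean on these libraries where they do the work, as an engineer would, in place of code of your own. Each camera call takes 0.05 s, during which the arm holds its last target. There are 200 camera calls.

TASK

Clear the tray first: take out the mortise block that was left in it, set it down on the bench, and draw the sliding keeper right back. Then pack every wedge on the bench into the tray in one close row, standing flat and lying across the tray, alternately head to tail so that they fill a rectangle: the first with its straight side against the end wall opposite the keeper, each next one right beside the last. Finally slide the keeper up against the last wedge; the wedges are soft wood, so grip them lightly and bring the keeper up gently, and leave the chisel, sanding block and screwdriver alone.

Things in the scene. Friction and masses are not known exactly. Their poses are not given: they have to be found in the camera images.
- tray_end (a point): Fixed open tray of plain wood, inside 134 mm wide (its x) and 310 mm long (its y), walls 10 mm thick with their tops 34 mm over the bench; floor 6 mm thick. This point: on the tray's floor, in the middle of the foot of the end wall from which the row is built. y runs from that end wall along the tray to the keeper's end, x across the tray away from the robot, z up. The tray's inside spans x from -67 to +67 mm, y from 0 to 310 mm
- keeper (a joint): Sliding keeper block that spans the tray, 40 mm thick along the tray, 30 mm high, m: 0 = drawn fully back to the tray's far end (its face then 270 mm from the end wall), grows as it slides toward the end wall, up to 0.2; its face is 0.270 - value from the end wall. Stiff slide (about 3 N), stays where it is left. Keep its pressure on a wedge under 40 N
- keeper_rib (a point): Centre of the keeper's grip rib, a bar 60 mm across the tray, 12 mm thick along the tray and 34 mm tall, standing on the keeper's top 35 mm over the bench; pinch it from above across its 12 mm. 32 mm behind the keeper's face. Its axes are the tray's axes
- keeper_face (a point): Middle of the keeper's cork-lined face that looks at the end wall, 21 mm over the bench, axes as the tray's
- mortise_block_mid (a point): Wooden practice block with a mortise through it, 45 x 110 x 45 mm, left lying in the tray between end wall and keeper; this point is its centre, its y is its long axis, z up
- wedge_a_rib (a point): Middle of the grip rib of wedge a, 47 mm above the wedge's underside. The rib is 60 mm long, 12 mm thick, 34 mm tall and stands on the wedge's top (30 mm up); pinch it from above across its 12 mm. x points along the rib from tail to head (end faces at x = -60 and +60), y toward the straight long side, z up. Absent in some runs
- wedge_a_head (a point): Centre of the head (wide) end face of wedge a, 15 mm above its underside
- wedge_a: Loose wooden wedge, 120 mm long, body 30 mm high, a right-angled wedge seen from above: 62 mm wide at the head, 30 mm at the tail, 46 midway; straight side at y = +23, sloped side from y = -39 (head) to -7 (tail). Origin on its underside below the rib's middle, axes as the rib's. Soft wood, 0.13 kg: force of both fingers together on it to stay under 100 N
- wedge_b_rib (a point): Middle of the rib of wedge b, the same kind, size and axes as wedge a. Absent in some runs
- wedge_b_head (a point): Centre of the head (wide) end face of wedge b, 15 mm above its underside
- wedge_b: Wedge b, the same as wedge a; origin on its underside below the rib's middle
- wedge_c_rib (a point): Middle of the rib of wedge c, the same kind, size and axes as wedge a. Absent in some runs
- wedge_c_head (a point): Centre of the head (wide) end face of wedge c, 15 mm above its underside
- wedge_c: Wedge c, the same as wedge a; origin on its underside below the rib's middle
- wedge_d_rib (a point): Middle of the rib of wedge d, the same kind, size and axes as wedge a. Absent in some runs
- wedge_d_head (a point): Centre of the head (wide) end face of wedge d, 15 mm above its underside
- wedge_d: Wedge d, the same as wedge a; origin on its underside below the rib's middle
- wedge_e_rib (a point): Middle of the rib of wedge e, the same kind, size and axes as wedge a. Absent in some runs
- wedge_e_head (a point): Centre of the head (wide) end face of wedge e, 15 mm above its underside
- wedge_e: Wedge e, the same as wedge a; origin on its underside below the rib's middle
- chisel: Bystander, not to be moved: wood chisel, 225 mm long, lying behind the tray
- sanding_block: Bystander, not to be moved: brown sanding block, 63 x 101 x 33 mm, on the left of the bench
- screwdriver: Bystander, not to be moved: screwdriver, 228 mm long, lying at the left front of the bench

How it is judged:
On the way, in this order (a step that is already met when the one before it is completed fails the run):
1. the mortise block lies on the bench outside the tray and the keeper is drawn back (within 15 mm) (height (world z) of mortise_block_mid between 0.01 and 0.03 m and (x of mortise_block_mid in the frame of tray_end above 0.1 m or x of mortise_block_mid in the frame of tray_end below -0.1 m or y of mortise_block_mid in the frame of tray_end below -0.033 m or y of mortise_block_mid in the frame of tray_end above 0.343 m) and value of joint keeper below 0.015 m), for 0.2 s.
2. every wedge stands flat inside the tray (z of wedge_a_rib in the frame of tray_end between 0.04 and 0.052 m and x of wedge_a_rib in the frame of tray_end between -0.03 and 0.03 m and y of wedge_a_rib in the frame of tray_end between 0.01 and 0.27 m and z of wedge_b_rib in the frame of tray_end between 0.04 and 0.052 m and x of wedge_b_rib in the frame of tray_end between -0.03 and 0.03 m and y of wedge_b_rib in the frame of tray_end between 0.01 and 0.27 m and z of wedge_c_rib in the frame of tray_end between 0.04 and 0.052 m and x of wedge_c_rib in the frame of tray_end between -0.03 and 0.03 m and y of wedge_c_rib in the frame of tray_end between 0.01 and 0.27 m and z of wedge_d_rib in the frame of tray_end between 0.04 and 0.052 m and x of wedge_d_rib in the frame of tray_end between -0.03 and 0.03 m and y of wedge_d_rib in the frame of tray_end between 0.01 and 0.27 m and z of wedge_e_rib in the frame of tray_end between 0.04 and 0.052 m and x of wedge_e_rib in the frame of tray_end between -0.03 and 0.03 m and y of wedge_e_rib in the frame of tray_end between 0.01 and 0.27 m), for 0.2 s.
At the end, for the whole second after the job is handed in: All wedges stand flat in the tray in one row from the end wall, no gap: ribs 23, 69, 115, 161, 207 mm from it (-8 to +10 mm, 2 more per wedge), heads by turns toward the robot (first) and away; keeper face within 9 mm of the last; block on the bench; all at rest (all of step 2 and height (world z) of mortise_block_mid between 0.01 and 0.03 m and (x of mortise_block_mid in the frame of tray_end above 0.1 m or x of mortise_block_mid in the frame of tray_end below -0.1 m or y of mortise_block_mid in the frame of tray_end below -0.033 m or y of mortise_block_mid in the frame of tray_end above 0.343 m) and ((y of wedge_a_rib in the frame of tray_end between 0.015 and 0.033 m and x of wedge_a_head in the frame of tray_end below -0.045 m) or (y of wedge_b_rib in the frame of tray_end between 0.015 and 0.033 m and x of wedge_b_head in the frame of tray_end below -0.045 m) or (y of wedge_c_rib in the frame of tray_end between 0.015 and 0.033 m and x of wedge_c_head in the frame of tray_end below -0.045 m) or (y of wedge_d_rib in the frame of tray_end between 0.015 and 0.033 m and x of wedge_d_head in the frame of tray_end below -0.045 m) or (y of wedge_e_rib in the frame of tray_end between 0.015 and 0.033 m and x of wedge_e_head in the frame of tray_end below -0.045 m)) and ((y of wedge_a_rib in the frame of tray_end between 0.061 and 0.081 m and x of wedge_a_head in the frame of tray_end above 0.045 m) or (y of wedge_b_rib in the frame of tray_end between 0.061 and 0.081 m and x of wedge_b_head in the frame of tray_end above 0.045 m) or (y of wedge_c_rib in the frame of tray_end between 0.061 and 0.081 m and x of wedge_c_head in the frame of tray_end above 0.045 m) or (y of wedge_d_rib in the frame of tray_end between 0.061 and 0.081 m and x of wedge_d_head in the frame of tray_end above 0.045 m) or (y of wedge_e_rib in the frame of tray_end between 0.061 and 0.081 m and x of wedge_e_head in the frame of tray_end above 0.045 m)) and ((y of wedge_a_rib in the frame of tray_end between 0.107 and 0.129 m and x of wedge_a_head in the frame of tray_end below -0.045 m) or (y of wedge_b_rib in the frame of tray_end between 0.107 and 0.129 m and x of wedge_b_head in the frame of tray_end below -0.045 m) or (y of wedge_c_rib in the frame of tray_end between 0.107 and 0.129 m and x of wedge_c_head in the frame of tray_end below -0.045 m) or (y of wedge_d_rib in the frame of tray_end between 0.107 and 0.129 m and x of wedge_d_head in the frame of tray_end below -0.045 m) or (y of wedge_e_rib in the frame of tray_end between 0.107 and 0.129 m and x of wedge_e_head in the frame of tray_end below -0.045 m)) and (y of each of wedge_a_rib, wedge_b_rib, wedge_c_rib, wedge_d_rib, wedge_e_rib in the frame of tray_end below 0.14 m or ((y of wedge_a_rib in the frame of tray_end between 0.153 and 0.177 m and x of wedge_a_head in the frame of tray_end above 0.045 m) or (y of wedge_b_rib in the frame of tray_end between 0.153 and 0.177 m and x of wedge_b_head in the frame of tray_end above 0.045 m) or (y of wedge_c_rib in the frame of tray_end between 0.153 and 0.177 m and x of wedge_c_head in the frame of tray_end above 0.045 m) or (y of wedge_d_rib in the frame of tray_end between 0.153 and 0.177 m and x of wedge_d_head in the frame of tray_end above 0.045 m) or (y of wedge_e_rib in the frame of tray_end between 0.153 and 0.177 m and x of wedge_e_head in the frame of tray_end above 0.045 m))) and (y of each of wedge_a_rib, wedge_b_rib, wedge_c_rib, wedge_d_rib, wedge_e_rib in the frame of tray_end below 0.19 m or ((y of wedge_a_rib in the frame of tray_end between 0.199 and 0.225 m and x of wedge_a_head in the frame of tray_end below -0.045 m) or (y of wedge_b_rib in the frame of tray_end between 0.199 and 0.225 m and x of wedge_b_head in the frame of tray_end below -0.045 m) or (y of wedge_c_rib in the frame of tray_end between 0.199 and 0.225 m and x of wedge_c_head in the frame of tray_end below -0.045 m) or (y of wedge_d_rib in the frame of tray_end between 0.199 and 0.225 m and x of wedge_d_head in the frame of tray_end below -0.045 m) or (y of wedge_e_rib in the frame of tray_end between 0.199 and 0.225 m and x of wedge_e_head in the frame of tray_end below -0.045 m))) and y of any of wedge_a_head, wedge_b_head, wedge_c_head, wedge_d_head, wedge_e_head in the frame of keeper_face above -0.04 m and linear speed of each of wedge_a, wedge_b, wedge_c, wedge_d, wedge_e below 0.02 m/s); the robot touches nothing.
It fails at once if a wedge gripped or pressed by the fingers with more than 100 N (contact force between the fingers and wedge_a above 100 N or contact force between the fingers and wedge_b above 100 N or contact force between the fingers and wedge_c above 100 N or contact force between the fingers and wedge_d above 100 N or contact force between the fingers and wedge_e above 100 N).
It fails at once if the keeper pressed against a wedge with more than 40 N (contact force between keeper and wedge_a above 40 N or contact force between keeper and wedge_b above 40 N or contact force between keeper and wedge_c above 40 N or contact force between keeper and wedge_d above 40 N or contact force between keeper and wedge_e above 40 N).
It fails at once if a bystander moved more than 30 mm (distance of any of chisel, sanding_block, screwdriver from where it was at the start of the episode above 0.03 m).
Of wedge_a, wedge_b, wedge_c, wedge_d, wedge_e only 3 to 5 are there at a start; the rules pass over those that are not, and their reading is None.
At some moment in a run one of wedge_a, wedge_b, wedge_c, wedge_d, wedge_e may be knocked a few centimetres aside while the robot is not near it.
Once in a run the grip may slacken for a moment while it holds something.
It also fails if it takes over 210 s, if anything falls off the work surface, if the arm or the gripper's body presses on something with over 40 N, if the wrist force passes 120 N, or if a joint passes its speed limit or range.

## Working session

There is one attempt and no reset: what is moved stays moved. The work goes in short steps, Python scripts to look and compute and a tool call to move; the robot and the scene stay as the last step left them, time stands still between calls to the robot, and variables do not carry over. Pictures are saved under pics/ and viewed, at most 14 in all, crops included, and the job is handed in when it is done.

Besides the shell and the picture viewer there is one more tool, called as name(argument=value, ...) on one line, values as JSON. move_arm: Moves the arm, as the interface text tells. Its arguments: {"type":"object","properties":{"translation":{"type":"array"},"delta_rot":{"type":"array"},"fingers":{"type":"array"},"squeeze":{"type":"number"}},"required":["translation","delta_rot","fingers"]}

```bash
mkdir -p pics; cat > h.py <<'E'
import numpy as np, cv2
from rig import manip, imaging, close_job, spotter
def shot(cam,fn=None):
    p=imaging.capture(cam)
    if fn: cv2.imwrite('pics/'+fn,p['frame'][:,:,::-1])
    return p
def world(p,c): return np.array(p['R']).T@(np.array(c)-np.array(p['t']))
def pix(p,X):
    c=p['K']@(p['R']@np.array(X)+p['t']); return c[:2]/c[2]
def ray(p,uv,z):
    d=p['R'].T@np.linalg.inv(p['K'])@np.array([uv[0],uv[1],1.]); o=-p['R'].T@p['t']
    return o+d*(z-o[2])/d[2]
def find(p,l):
    for r in spotter.recognise(p,l): print(l,round(r['p'],2),world(p,r['centre']).round(3),pix(p,world(p,r['centre'])).round(0))
E
python3 - <<'E'
from h import *
s=manip.read_state(); print(s)
p=shot('top','t1.png'); q=shot('scene','s1.png')
for l in ['wedge_a_rib','wedge_a_head','keeper_rib','mortise_block_mid','tray_end','keeper_face']: find(p,l)
print(p['R'],p['t'],p['K'])
E
```

```text
{'time': 0.0, 'qpos': array([-1.29816729e+00,  2.17760854e-01,  1.61491255e+00, -2.09277412e-05,
        1.31129121e+00, -1.12179656e-01]), 'dq': array([-6.66114724e-04,  6.73468309e-05, -1.27627432e-03,  1.06201276e-03,
        1.03727020e-03,  2.03586440e-03]), 'tau': array([ 1.75561821e-03, -3.96840084e+01, -3.03853905e+01,  8.89672106e-05,
        9.69354442e-03, -5.33260774e-06]), 'ee_pos': array([ 0.23442237, -0.57850391,  0.22997538]), 'tool_rot': array([-3.13923333e+00, -2.45441292e-04,  3.84813793e-01]), 'force': array([-0.77542926,  0.32057103,  0.01217641]), 'torque': array([ 0.00754449, -0.05947588, -0.00975018]), 'gripper_force': 0.0, 'grip_width': 0.08566051001518395}
wedge_a_rib 0.76 [0.407 0.081 0.03 ] [264. 245.]
wedge_a_head 0.98 [0.416 0.085 0.028] [263. 242.]
keeper_rib 0.85 [ 0.649 -0.057  0.035] [306. 169.]
keeper_rib 0.68 [0.325 0.404 0.021] [163. 272.]
keeper_rib 0.18 [0.616 0.494 0.029] [135. 181.]
mortise_block_mid 0.85 [ 0.645 -0.167  0.048] [341. 169.]
mortise_block_mid 0.39 [0.41  0.083 0.029] [263. 244.]
tray_end 0.98 [ 0.654 -0.071  0.009] [309. 168.]
keeper_face 0.59 [ 0.649 -0.057  0.035] [306. 169.]
[[-0.01092968 -0.99993923  0.00144361]
 [-0.99717731  0.01079222 -0.07430309]
 [ 0.07428299 -0.00225164 -0.99723466]] [0.11211347 0.58773551 1.58336239] [[497.53728143   0.         255.41171625]
 [  0.         497.53728143 188.08898313]
 [  0.           0.           1.        ]]
```

View pics/t1.png

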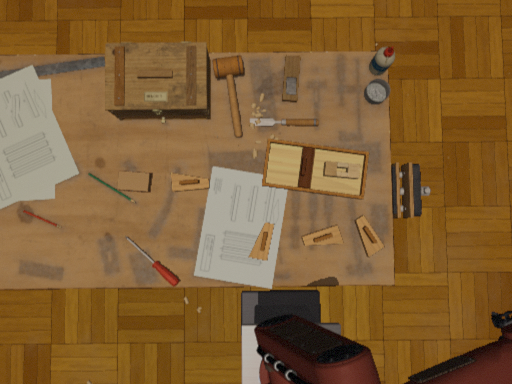

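View pics/s1.png

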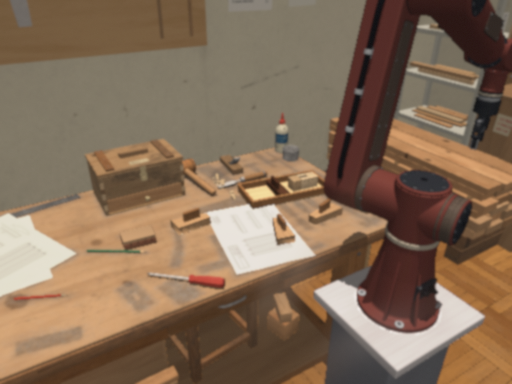

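The top view shows four wedges, at pixels (190,183), (262,240), (322,237) and (368,236). The tray spans about (263,140)–(367,197), with the keeper near (306,167) and the block at (342,170). Next I'll enlarge it.

```bash
python3 - <<'E'
import cv2
i=cv2.imread('pics/t1.png')[135:270,165:390]
cv2.imwrite('pics/t1z.png',cv2.resize(i,None,fx=3.5,fy=3.5,interpolation=cv2.INTER_CUBIC))
E
```

```text
(no output)
```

View pics/t1z.png

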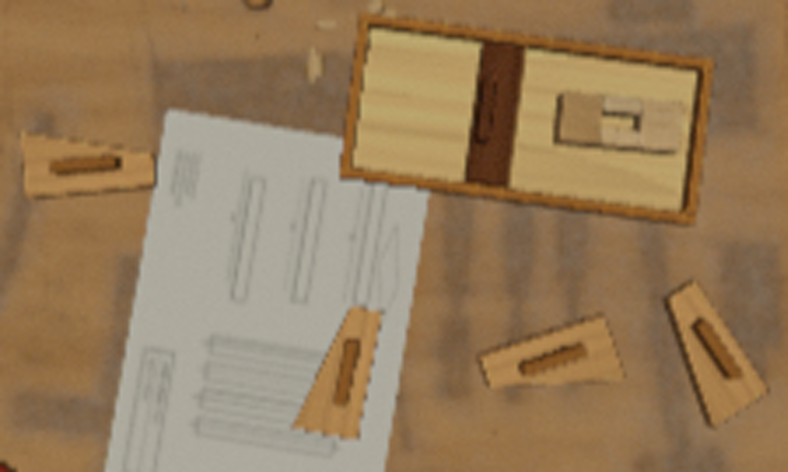

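The enlarged view shows four wedges, the tray (end wall on the right), the keeper mid-tray and the block to its right. I'll fit rigid models to the zoom corners.

```bash
cat >> h.py <<'E'
from scipy.optimize import least_squares
def fit(p,loc,uv,guess):
    "loc Nx3 local points (m), z world; uv pixels -> x,y,yaw"
    loc=np.array(loc);uv=np.array(uv,float)
    def f(s):
        c,n=np.cos(s[2]),np.sin(s[2])
        return np.concatenate([pix(p,[s[0]+c*a-n*b,s[1]+n*a+c*b,z])-w for (a,b,z),w in zip(loc,uv)])
    r=least_squares(f,guess,loss='soft_l1',f_scale=.7); return r.x, np.sqrt(np.mean(r.fun**2))
def zm(uv,x0=165,y0=135,s=3.5): return (np.array(uv,float)+.5)/s-.5+np.array([x0,y0])
WL=[(.06,.023,.03),(.06,-.039,.03),(-.06,-.007,.03),(-.06,.023,.03),(.03,0,.064),(-.03,0,.064)]
E
python3 - <<'E'
from h import *
p=shot('top')
# tray: local tray_end frame; outer corners x ±77, y -10..320
x,r=fit(p,[(.077,.32,.034),(.077,-.01,.034),(-.077,-.01,.034),(-.077,.32,.034)],zm([(362,14),(713,60),(692,222),(341,178)]),[.65,-.25,0]); print('tray',x.round(4),r)
T=x
W={'w1':([(28,197),(24,135),(154,153),(155,185),(51,166),(119,160)],[.6,.32,1.57]),
'w2':([(358,438),(294,430),(351,308),(382,310),(344,405),(351,340)],[.42,.08,3.]),
'w3':([(602,314),(624,378),(489,387),(480,355),(586,349),(521,369)],[.42,-.1,-1.6]),
'w4':([(768,388),(712,426),(667,297),(693,281),(738,374),(697,323)],[.42,-.25,-2.3])}
for k,(uv,g) in W.items():
    x,r=fit(p,WL,zm(uv),g); print(k,x.round(4),r)
b,r=fit(p,[(.0225,.055,.051),(.0225,-.055,.051),(-.0225,-.055,.051),(-.0225,.055,.051)],zm([(558,92),(676,105),(672,152),(556,145)]),[.65,-.17,0]);print('blk',b.round(4),r)
k,r=fit(p,[(0,0,.069)],zm([(486,112)]),[.65,-.05,0]) ;print('keeprib',ray(p,zm((486,112)),.069), 'face top R edge',ray(p,zm((516,115)),.035),'blk',ray(p,zm((615,123)),.051))
c,n=np.cos(T[2]),np.sin(T[2])
for X in [ray(p,zm((486,112)),.069),ray(p,zm((516,115)),.035),[*b[:2],0]]:
    d=X[0:2]-T[:2]; print('tray frame',c*d[0]+n*d[1],-n*d[0]+c*d[1])
E
```

```text
tray [ 0.6276 -0.2405 -0.1398] 0.6970991858819321
w1 [0.6092 0.3144 1.6583] 0.47502829558257464
w2 [0.4199 0.0813 2.9642] 0.5143051617060592
w3 [ 0.4297 -0.1028 -1.2622] 0.22395065614189283
w4 [ 0.4377 -0.2497 -2.5566] 0.40076777357649207
blk [ 0.6417 -0.1651 -0.0951] 0.5191624317020834
keeprib [ 0.65132498 -0.04598031  0.069     ] face top R edge [ 0.65223676 -0.07684568  0.035     ] blk [ 0.64212687 -0.16469526  0.051     ]
tray frame -0.0036128264524975355 0.19595240853168625
tray frame 0.0015910590180989725 0.16551523574414895
tray frame 0.0034600257174508663 0.0766999111690526
```

```bash
cat > plan.py <<'E'
"plan.py x y z yaw rows [x y z yaw rows ...] : constant rows per leg, from the measured pose"
import sys; from rig import manip; import numpy as np
s=manip.read_state(); P=np.array(s['ee_pos']); yaw=s['tool_rot'][2]
print('t',round(s['time'],1),'pos',P.round(4),'rot',s['tool_rot'].round(3),'F',s['force'].round(1),'w',round(s['grip_width'],4),'gf',round(s['gripper_force'],1),'q6',round(s['qpos'][5],2))
a=[float(v) for v in sys.argv[1:]]
for i in range(0,len(a),5):
    X=np.array(a[i:i+3]); n=int(a[i+4]); dy=(a[i+3]-yaw+np.pi)%(2*np.pi)-np.pi
    if i==0 and abs(dy)<.004: dy=0
    M=np.zeros((2,2))
    for k in range(n):
        t=yaw+dy*k/n; M+=np.array([[np.cos(t),np.sin(t)],[np.sin(t),-np.cos(t)]])
    d=X-P; u=np.append(np.linalg.solve(M,d[:2]),-d[2]/n)/.04
    print('leg',n,'rows: trans',u.round(3).tolist(),'rotz',round(-dy/n/.12,3),'q6 end',round(np.arctan2(X[1],X[0])+np.pi/2-a[i+3],2))
    P=X;yaw=a[i+3]
E
python3 plan.py .642 -.165 .13 1.476 12 .642 -.165 .018 1.476 6
```

```text
t 0.5 pos [ 0.2346 -0.5793  0.2312] rot [-3.141 -0.     0.385] F [0.4 0.1 0.1] w 0.0853 gf 0.0 q6 -0.11
leg 12 rows: trans [1.267, 0.116, 0.211] rotz -0.758 q6 end -0.16
leg 6 rows: trans [0.0, 0.0, 0.467] rotz -0.0 q6 end -0.16
```

move_arm(translation=[[0.845,0.08,0.1],[0.845,0.08,0.1],[0.845,0.08,0.1],[0.845,0.08,0.1],[0.845,0.08,0.1],[0.845,0.08,0.1],[0.845,0.08,0.1],[0.845,0.08,0.1],[0.845,0.08,0.1]], delta_rot=[[0,0,-0.505],[0,0,-0.505],[0,0,-0.505],[0,0,-0.505],[0,0,-0.505],[0,0,-0.505],[0,0,-0.505],[0,0,-0.505],[0,0,-0.505]], fingers=[62,62,62,62,62,62,62,62,62], squeeze=40)

```text
time: 1.2
ee_pos: [0.4961, -0.4251, 0.1952]
tool_rot: [3.141, 0.0, 0.933]
force: [0.7, 0.2, 0.2]
grip_width: 0.0618
gripper_force: 0.0
```

move_arm(translation=[[0.845,0.08,0.1],[0.845,0.08,0.1],[0.845,0.08,0.1],[0.845,0.08,0.1],[0.845,0.08,0.1],[0.845,0.08,0.1],[0.845,0.08,0.1],[0.845,0.08,0.1],[0.845,0.08,0.1],[0,0,0]], delta_rot=[[0,0,-0.505],[0,0,-0.505],[0,0,-0.505],[0,0,-0.505],[0,0,-0.505],[0,0,-0.505],[0,0,-0.505],[0,0,-0.505],[0,0,-0.505],[0,0,0]], fingers=[62,62,62,62,62,62,62,62,62,62])

```text
time: 2.03
ee_pos: [0.638, -0.1535, 0.1581]
tool_rot: [-3.14, -0.004, 1.483]
force: [-0.6, -1.0, -0.4]
grip_width: 0.0621
gripper_force: 0.0
```

```bash
python3 plan.py .642 -.165 .10 1.476 4 .642 -.165 .018 1.476 6
```

```text
t 2.0 pos [ 0.638  -0.1535  0.1581] rot [-3.14  -0.004  1.483] F [-0.6 -1.  -0.4] w 0.0621 gf 0.0 q6 -0.26
leg 4 rows: trans [-0.07, 0.031, 0.363] rotz 0.014 q6 end -0.16
leg 6 rows: trans [0.0, 0.0, 0.342] rotz -0.0 q6 end -0.16
```

move_arm(translation=[[-0.07,0.03,0.36],[-0.07,0.03,0.36],[-0.07,0.03,0.36],[-0.07,0.03,0.36],[0,0,0.34],[0,0,0.34],[0,0,0.34],[0,0,0.34],[0,0,0.34],[0,0,0.34]], delta_rot=[[0,0,0.014],[0,0,0.014],[0,0,0.014],[0,0,0.014],[0,0,0],[0,0,0],[0,0,0],[0,0,0],[0,0,0],[0,0,0]], fingers=[62,62,62,62,62,62,62,62,62,62])

```text
time: 2.87
ee_pos: [0.6411, -0.1716, 0.0187]
tool_rot: [3.142, -0.0, 1.469]
force: [-0.1, -0.3, 0.0]
grip_width: 0.0617
gripper_force: 0.0
```

move_arm(translation=[[0,0,0],[0,0,0],[0,0,0],[0,0,0],[0,0,0]], delta_rot=[[0,0,0],[0,0,0],[0,0,0],[0,0,0],[0,0,0]], fingers=[38,38,38,38,38])

```text
time: 3.28
ee_pos: [0.6418, -0.1718, 0.0211]
tool_rot: [3.14, 0.0, 1.469]
force: [-0.3, -0.3, -1.9]
grip_width: 0.0444
gripper_force: 44.3
```

move_arm(translation=[[0,0,-0.3],[0,0,-0.6],[0,0,-0.6],[0,0,-0.6],[0,0,-0.6],[0,0,0]], delta_rot=[[0,0,0],[0,0,0],[0,0,0],[0,0,0],[0,0,0],[0,0,0]], fingers=[38,38,38,38,38,38])

```text
time: 3.78
ee_pos: [0.6457, -0.1733, 0.1367]
tool_rot: [3.129, 0.004, 1.469]
force: [1.7, 0.4, -0.9]
grip_width: 0.0445
gripper_force: 44.5
```

```bash
python3 plan.py .53 .20 .125 1.571 14 .53 .20 .02 1.571 6
```

```text
t 3.8 pos [ 0.6457 -0.1733  0.1367] rot [3.129 0.004 1.469] F [ 1.7  0.4 -0.9] w 0.0445 gf 44.5 q6 -0.27
leg 14 rows: trans [0.655, -0.243, 0.021] rotz -0.061 q6 end 0.36
leg 6 rows: trans [0.0, 0.0, 0.437] rotz -0.0 q6 end 0.36
```

move_arm(translation=[[0.655,-0.243,0.02],[0.655,-0.243,0.02],[0.655,-0.243,0.02],[0.655,-0.243,0.02],[0.655,-0.243,0.02],[0.655,-0.243,0.02],[0.655,-0.243,0.02],[0.655,-0.243,0.02],[0.655,-0.243,0.02],[0.655,-0.243,0.02],[0.655,-0.243,0.02],[0.655,-0.243,0.02]], delta_rot=[[0,0,-0.06],[0,0,-0.06],[0,0,-0.06],[0,0,-0.06],[0,0,-0.06],[0,0,-0.06],[0,0,-0.06],[0,0,-0.06],[0,0,-0.06],[0,0,-0.06],[0,0,-0.06],[0,0,-0.06]], fingers=[38,38,38,38,38,38,38,38,38,38,38,38])

```text
time: 4.78
ee_pos: [0.5435, 0.1505, 0.1186]
tool_rot: [3.141, -0.0, 1.556]
force: [0.1, -0.6, -0.7]
grip_width: 0.0444
gripper_force: 44.4
```

move_arm(translation=[[0.655,-0.243,0.02],[0.655,-0.243,0.02],[0,0,0]], delta_rot=[[0,0,-0.06],[0,0,-0.06],[0,0,0]], fingers=[38,38,38])

```text
time: 5.03
ee_pos: [0.523, 0.2059, 0.1167]
tool_rot: [-3.14, -0.002, 1.574]
force: [-0.1, -0.4, -1.2]
grip_width: 0.0443
gripper_force: 44.4
```

```bash
python3 plan.py .53 .20 .04 1.571 5 .53 .20 .016 1.571 4;python3 -c "
from h import *
shot('top')"
```

```text
t 5.0 pos [0.523  0.2059 0.1167] rot [-3.140e+00 -2.000e-03  1.574e+00] F [-0.1 -0.4 -1.2] w 0.0443 gf 44.4 q6 0.24
leg 5 rows: trans [-0.03, 0.035, 0.384] rotz 0.0 q6 end 0.36
leg 4 rows: trans [0.0, 0.0, 0.15] rotz -0.0 q6 end 0.36
```

move_arm(translation=[[0,0,0.38],[0,0,0.38],[0,0,0.38],[0,0,0.38],[0,0,0.38],[0,0,0.16],[0,0,0.16],[0,0,0.16],[0,0,0.1],[0,0,0],[0,0,0]], delta_rot=[[0,0,0],[0,0,0],[0,0,0],[0,0,0],[0,0,0],[0,0,0],[0,0,0],[0,0,0],[0,0,0],[0,0,0],[0,0,0]], fingers=[38,38,38,38,38,38,38,38,38,38,38])

```text
time: 6.0
ee_pos: [0.5257, 0.2019, 0.018]
tool_rot: [3.141, -0.0, 1.57]
force: [-0.3, -0.2, -0.9]
grip_width: 0.044
gripper_force: 44.4
```

move_arm(translation=[[0,0,0],[0,0,0],[0,0,0],[0,0,-0.5],[0,0,-0.9],[0,0,-0.9],[0,0,-0.4]], delta_rot=[[0,0,0],[0,0,0],[0,0,0],[0,0,0],[0,0,0],[0,0,0],[0,0,0]], fingers=[62,62,62,62,62,62,62])

```text
time: 6.58
ee_pos: [0.5286, 0.2028, 0.1312]
tool_rot: [3.134, -0.002, 1.57]
force: [1.9, 0.9, 0.6]
grip_width: 0.0617
gripper_force: 0.0
```

```bash
python3 - <<'E'
from h import *
p=shot('top'); img=cv2.resize(p['frame'][135:270,165:390,::-1],None,fx=3.5,fy=3.5,interpolation=cv2.INTER_CUBIC)
def draw(pts,s,col):
    c,n=np.cos(s[2]),np.sin(s[2])
    q=np.array([pix(p,[s[0]+c*a-n*b,s[1]+n*a+c*b,z]) for a,b,z in pts]); q=(q-[165,135]+.5)*3.5-.5
    cv2.polylines(img,[np.round(q*8).astype(np.int32)],True,col,1,cv2.LINE_AA,3)
T=[.6276,-.2405,-.1398]
draw([(.077,.32,.034),(.077,-.01,.034),(-.077,-.01,.034),(-.077,.32,.034)],T,(0,0,255))
draw([(.067,.31,.034),(.067,0,.034),(-.067,0,.034),(-.067,.31,.034)],T,(255,0,0))
for w in [[.6092,.3144,1.6583],[.4199,.0813,2.9642],[.4297,-.1028,-1.2622],[.4377,-.2497,-2.5566]]:
    draw(WL[:4],w,(0,0,255)); draw([(.03,.006,.064),(.03,-.006,.064),(-.03,-.006,.064),(-.03,.006,.064)],w,(255,0,0))
draw([(.03,.006,.069),(.03,-.006,.069),(-.03,-.006,.069),(-.03,.006,.069)],[.6276+.1397*.197,-.2405+.99*.197,-.14],(255,0,0))
cv2.imwrite('pics/o1.png',img)
E
python3 plan.py .655 -.0455 .12 1.431 14 .655 -.0455 .042 1.431 5
```

```text
t 6.6 pos [0.5304 0.2033 0.1337] rot [ 3.129e+00 -3.000e-03  1.570e+00] F [1.1 0.1 1.3] w 0.0619 gf 0.0 q6 0.24
leg 14 rows: trans [-0.429, 0.251, 0.025] rotz 0.083 q6 end 0.07
leg 5 rows: trans [0.0, 0.0, 0.39] rotz -0.0 q6 end 0.07
```

View pics/o1.png

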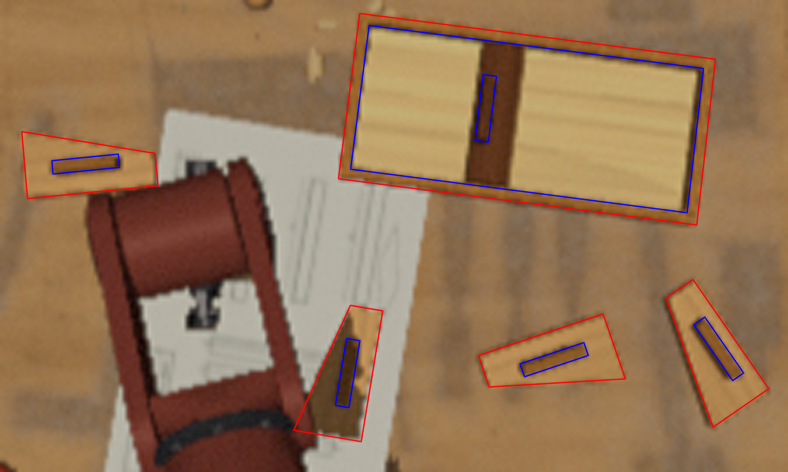

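The overlay shows the fits match the image to about 1–2 mm, and the block has left the tray. Next is the keeper.

```bash
python3 plan.py .655 -.0455 .1 -.14 18 .655 -.0455 .041 -.14 4 .669 .0535 .041 -.14 7
```

```text
t 6.6 pos [0.5304 0.2033 0.1337] rot [ 3.129e+00 -3.000e-03  1.570e+00] F [1.1 0.1 1.3] w 0.0619 gf 0.0 q6 0.24
leg 18 rows: trans [-0.129, 0.418, 0.047] rotz 0.792 q6 end 1.64
leg 4 rows: trans [0.0, -0.0, 0.369] rotz -0.0 q6 end 1.64
leg 7 rows: trans [0.0, -0.357, -0.0] rotz -0.0 q6 end 1.79
```

move_arm(translation=[[-0.13,0.42,0],[-0.13,0.42,0],[-0.13,0.42,0],[-0.13,0.42,0],[-0.13,0.42,0],[-0.13,0.42,0],[-0.13,0.42,0],[-0.13,0.42,0],[-0.13,0.42,0]], delta_rot=[[0,0,0.79],[0,0,0.79],[0,0,0.79],[0,0,0.79],[0,0,0.79],[0,0,0.79],[0,0,0.79],[0,0,0.79],[0,0,0.79]], fingers=[32,32,32,32,32,32,32,32,32])

```text
time: 7.38
ee_pos: [0.6454, 0.1048, 0.1255]
tool_rot: [3.142, -0.0, 0.712]
force: [0.9, -0.4, 0.4]
grip_width: 0.0316
gripper_force: 0.0
```

move_arm(translation=[[-0.13,0.42,0.08],[-0.13,0.42,0.08],[-0.13,0.42,0.08],[-0.13,0.42,0.08],[-0.13,0.42,0.08],[-0.13,0.42,0.08],[-0.13,0.42,0.08],[-0.13,0.42,0.08],[-0.13,0.42,0.08],[0,0,0]], delta_rot=[[0,0,0.79],[0,0,0.79],[0,0,0.79],[0,0,0.79],[0,0,0.79],[0,0,0.79],[0,0,0.79],[0,0,0.79],[0,0,0.79],[0,0,0]], fingers=[32,32,32,32,32,32,32,32,32,32])

```text
time: 8.22
ee_pos: [0.6489, -0.051, 0.0956]
tool_rot: [3.14, 0.002, -0.141]
force: [-0.1, 0.1, 0.3]
grip_width: 0.0323
gripper_force: 0.0
```

```bash
python3 plan.py .655 -.0455 .09 -.14 4 .655 -.0455 .041 -.14 4 .669 .0535 .041 -.14 7
```

```text
t 8.2 pos [ 0.6489 -0.051   0.0956] rot [ 3.14e+00  2.00e-03 -1.41e-01] F [-0.1  0.1  0.3] w 0.0323 gf 0.0 q6 1.53
leg 4 rows: trans [0.033, -0.039, 0.035] rotz 0.0 q6 end 1.64
leg 4 rows: trans [0.0, -0.0, 0.306] rotz -0.0 q6 end 1.64
leg 7 rows: trans [0.0, -0.357, -0.0] rotz -0.0 q6 end 1.79
```

move_arm(translation=[[0.03,-0.04,0.04],[0.03,-0.04,0.04],[0.03,-0.04,0.04],[0.03,-0.04,0.04],[0,0,0.3],[0,0,0.3],[0,0,0.3],[0,0,0.3],[0,0,0]], delta_rot=[[0,0,0],[0,0,0],[0,0,0],[0,0,0],[0,0,0],[0,0,0],[0,0,0],[0,0,0],[0,0,0]], fingers=[32,32,32,32,32,32,32,32,32])

```text
time: 8.97
ee_pos: [0.6527, -0.0419, 0.0377]
tool_rot: [-3.141, 0.008, -0.137]
force: [-0.5, 0.5, -1.4]
grip_width: 0.032
gripper_force: 0.0
```

move_arm(translation=[[0,0,0],[0,0,0],[0,0,0],[0,0,0],[0,0,0]], delta_rot=[[0,0,0],[0,0,0],[0,0,0],[0,0,0],[0,0,0]], fingers=[5,5,5,5,5])

```text
time: 9.38
ee_pos: [0.6555, -0.0427, 0.0418]
tool_rot: [3.141, 0.001, -0.137]
force: [1.8, -1.9, -7.7]
grip_width: 0.0117
gripper_force: 41.6
```

move_arm(translation=[[0,-0.2,0],[0,-0.36,0],[0,-0.36,0],[0,-0.36,0],[0,-0.36,0],[0,-0.36,0],[0,-0.36,0],[0,0,0]], delta_rot=[[0,0,0],[0,0,0],[0,0,0],[0,0,0],[0,0,0],[0,0,0],[0,0,0],[0,0,0]], fingers=[5,5,5,5,5,5,5,5])

```text
time: 10.05
ee_pos: [0.6698, 0.055, 0.0418]
tool_rot: [-3.139, -0.002, -0.135]
force: [4.8, 3.2, -12.5]
grip_width: 0.0113
gripper_force: 41.0
```

```bash
python3 plan.py .6695 .056 .041 -.14 4
```

```text
t 10.1 pos [0.6698 0.055  0.0418] rot [-3.139e+00 -2.000e-03 -1.350e-01] F [  4.8   3.2 -12.5] w 0.0113 gf 41.0 q6 1.68
leg 4 rows: trans [-0.003, -0.006, 0.005] rotz 0.01 q6 end 1.79
```

move_arm(translation=[[0,0,0],[0,0,0],[0,0,0],[0,0,-0.6],[0,0,-0.9],[0,0,-0.5],[0,0,0]], delta_rot=[[0,0,0],[0,0,0],[0,0,0],[0,0,0],[0,0,0],[0,0,0],[0,0,0]], fingers=[32,32,32,32,32,32,32], squeeze=25)

```text
time: 10.63
ee_pos: [0.6745, 0.0507, 0.1316]
tool_rot: [-3.14, -0.014, -0.137]
force: [1.2, -0.3, 1.3]
grip_width: 0.0321
gripper_force: 0.0
```

```bash
python3 plan.py .4377 -.2497 .12 .585 14 .4377 -.2497 .036 .585 5
```

```text
t 10.6 pos [0.6745 0.0507 0.1316] rot [-3.14  -0.014 -0.137] F [ 1.2 -0.3  1.3] w 0.0321 gf 0.0 q6 1.68
leg 14 rows: trans [-0.532, 0.452, 0.021] rotz -0.43 q6 end 0.47
leg 5 rows: trans [0.0, -0.0, 0.42] rotz -0.0 q6 end 0.47
```

move_arm(translation=[[-0.53,0.45,0.02],[-0.53,0.45,0.02],[-0.53,0.45,0.02],[-0.53,0.45,0.02],[-0.53,0.45,0.02],[-0.53,0.45,0.02],[-0.53,0.45,0.02],[-0.53,0.45,0.02],[-0.53,0.45,0.02],[-0.53,0.45,0.02],[-0.53,0.45,0.02],[-0.53,0.45,0.02]], delta_rot=[[0,0,-0.43],[0,0,-0.43],[0,0,-0.43],[0,0,-0.43],[0,0,-0.43],[0,0,-0.43],[0,0,-0.43],[0,0,-0.43],[0,0,-0.43],[0,0,-0.43],[0,0,-0.43],[0,0,-0.43]], fingers=[32,32,32,32,32,32,32,32,32,32,32,32])

```text
time: 11.63
ee_pos: [0.4516, -0.1971, 0.1136]
tool_rot: [3.141, -0.001, 0.485]
force: [0.4, -0.6, -0.4]
grip_width: 0.032
gripper_force: 0.0
```

move_arm(translation=[[-0.53,0.45,0.02],[-0.53,0.45,0.02],[0,0,0],[0,0,0]], delta_rot=[[0,0,-0.43],[0,0,-0.43],[0,0,0],[0,0,0]], fingers=[32,32,32,32])

```text
time: 11.97
ee_pos: [0.4327, -0.2494, 0.112]
tool_rot: [3.141, -0.001, 0.582]
force: [0.1, 0.1, 0.5]
grip_width: 0.0318
gripper_force: 0.0
```

```bash
cat > ov.py <<'E'
"ov.py out : overlay of expected layout on zoomed top view"
import sys; from h import *
p=shot('top'); img=cv2.resize(p['frame'][135:270,165:390,::-1],None,fx=3.5,fy=3.5,interpolation=cv2.INTER_CUBIC)
def draw(pts,s,col):
    c,n=np.cos(s[2]),np.sin(s[2])
    q=np.array([pix(p,[s[0]+c*a-n*b,s[1]+n*a+c*b,z]) for a,b,z in pts]); q=(q-[165,135]+.5)*3.5-.5
    cv2.polylines(img,[np.round(q*8).astype(np.int32)],True,col,1,cv2.LINE_AA,3)
draw([(.067,.31,.034),(.067,0,.034),(-.067,0,.034),(-.067,.31,.034)],[.6276,-.2405,-.14],(255,0,0))
for w in [[.6092,.3144,1.6583],[.4199,.0813,2.9642],[.4297,-.1028,-1.2622],[.4377,-.2497,-2.5566]]:
    draw(WL[:4],w,(0,0,255))
cv2.imwrite('pics/'+sys.argv[1],img)
E
python3 ov.py o2.png; python3 plan.py .4377 -.2497 .08 .585 4 .4377 -.2497 .036 .585 4
```

```text
t 12.0 pos [ 0.4329 -0.2483  0.1117] rot [ 3.141e+00 -1.000e-03  5.830e-01] F [-0.3  1.   0.2] w 0.032 gf 0.0 q6 0.33
leg 4 rows: trans [0.02, 0.024, 0.198] rotz 0.0 q6 end 0.47
leg 4 rows: trans [0.0, -0.0, 0.275] rotz -0.0 q6 end 0.47
```

View pics/o2.png

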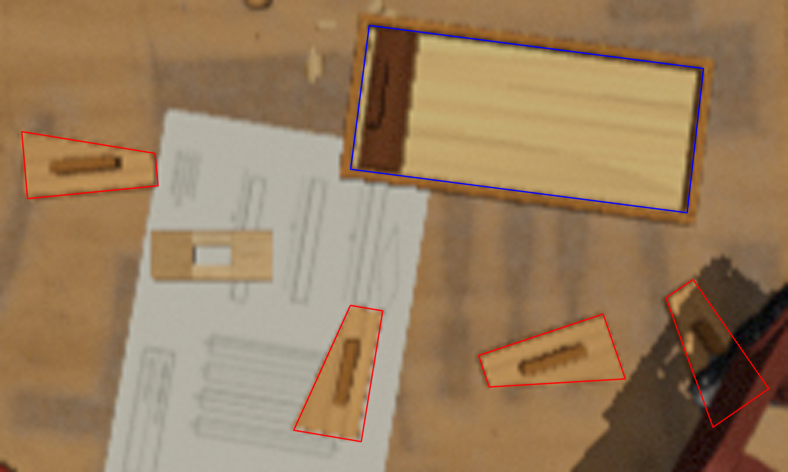

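The block is on the bench at (212,256), the keeper is back at the left end, and all wedges are still where they were. I'll grip the right-hand wedge (w4).

move_arm(translation=[[0.02,0.02,0.2],[0.02,0.02,0.2],[0.02,0.02,0.2],[0.02,0.02,0.2],[0,0,0.28],[0,0,0.28],[0,0,0.28],[0,0,0.28],[0,0,0],[0,0,0]], delta_rot=[[0,0,0],[0,0,0],[0,0,0],[0,0,0],[0,0,0],[0,0,0],[0,0,0],[0,0,0],[0,0,0],[0,0,0]], fingers=[32,32,32,32,32,32,32,32,32,32])

```text
time: 12.85
ee_pos: [0.4365, -0.2483, 0.0332]
tool_rot: [-3.139, 0.001, 0.586]
force: [-0.1, -0.3, 0.0]
grip_width: 0.0322
gripper_force: 0.0
```

move_arm(translation=[[0,0,0],[0,0,0],[0,0,0],[0,0,0],[0,0,0]], delta_rot=[[0,0,0],[0,0,0],[0,0,0],[0,0,0],[0,0,0]], fingers=[5,5,5,5,5])

```text
time: 13.27
ee_pos: [0.4375, -0.249, 0.0348]
tool_rot: [3.141, -0.0, 0.586]
force: [0.4, 0.4, -2.0]
grip_width: 0.0116
gripper_force: 30.2
```

move_arm(translation=[[0,0,-0.3],[0,0,-0.5],[0,0,-0.5],[0,0,-0.5],[0,0,-0.4],[0,0,0]], delta_rot=[[0,0,0],[0,0,0],[0,0,0],[0,0,0],[0,0,0],[0,0,0]], fingers=[5,5,5,5,5,5])

```text
time: 13.77
ee_pos: [0.4402, -0.251, 0.1275]
tool_rot: [3.133, -0.003, 0.586]
force: [0.6, -0.7, -1.4]
grip_width: 0.0115
gripper_force: 30.4
```

```bash
cat > slot.py <<'E'
import sys,numpy as np
for y in map(float,sys.argv[1:]): print(y,round(.6276+.1395*y,4),round(-.2405+.990*y,4))
E
python3 slot.py .025 .074 .123 .172
python3 plan.py .6311 -.2158 .12 -.14 12  .6311 -.2158 .06 -.14 4
```

```text
0.025 0.6311 -0.2157
0.074 0.6379 -0.1672
0.123 0.6448 -0.1187
0.172 0.6516 -0.0702
t 13.8 pos [ 0.4402 -0.251   0.1275] rot [ 3.133e+00 -3.000e-03  5.860e-01] F [ 0.6 -0.7 -1.4] w 0.0115 gf 30.4 q6 0.33
leg 12 rows: trans [0.412, 0.029, 0.016] rotz 0.504 q6 end 1.38
leg 4 rows: trans [0.0, -0.0, 0.375] rotz -0.0 q6 end 1.38
```

move_arm(translation=[[0.41,0.03,0.01],[0.41,0.03,0.01],[0.41,0.03,0.01],[0.41,0.03,0.01],[0.41,0.03,0.01],[0.41,0.03,0.01],[0.41,0.03,0.01],[0.41,0.03,0.01],[0.41,0.03,0.01],[0.41,0.03,0.01],[0.41,0.03,0.01],[0.41,0.03,0.01]], delta_rot=[[0,0,0.505],[0,0,0.505],[0,0,0.505],[0,0,0.505],[0,0,0.505],[0,0,0.505],[0,0,0.505],[0,0,0.505],[0,0,0.505],[0,0,0.505],[0,0,0.505],[0,0,0.505]], fingers=[5,5,5,5,5,5,5,5,5,5,5,5])

```text
time: 14.77
ee_pos: [0.6274, -0.2139, 0.1165]
tool_rot: [-3.141, 0.002, -0.144]
force: [0.2, 1.0, -1.4]
grip_width: 0.0115
gripper_force: 30.3
```

move_arm(translation=[[0,0,0],[0,0,0],[0,0,0]], delta_rot=[[0,0,0],[0,0,0],[0,0,0]], fingers=[5,5,5])

```text
time: 15.02
ee_pos: [0.6261, -0.2141, 0.1167]
tool_rot: [-3.141, 0.003, -0.141]
force: [-0.2, 0.4, -1.1]
grip_width: 0.0118
gripper_force: 30.3
```

```bash
python3 plan.py .6314 -.2138 .08 -.14 5  .6314 -.2138 .043 -.14 4
```

```text
t 15.0 pos [ 0.6261 -0.2141  0.1167] rot [-3.141e+00  3.000e-03 -1.410e-01] F [-0.2  0.4 -1.1] w 0.0118 gf 30.3 q6 1.28
leg 5 rows: trans [0.026, -0.005, 0.183] rotz 0.0 q6 end 1.38
leg 4 rows: trans [0.0, -0.0, 0.231] rotz -0.0 q6 end 1.38
```

move_arm(translation=[[0.02,0,0.18],[0.02,0,0.18],[0.02,0,0.18],[0.02,0,0.18],[0.02,0,0.18],[0,0,0.22],[0,0,0.22],[0,0,0.22],[0,0,0.2],[0,0,0],[0,0,0]], delta_rot=[[0,0,0],[0,0,0],[0,0,0],[0,0,0],[0,0,0],[0,0,0],[0,0,0],[0,0,0],[0,0,0],[0,0,0],[0,0,0]], fingers=[5,5,5,5,5,5,5,5,5,5,5])

```text
time: 15.93
ee_pos: [0.6305, -0.2148, 0.0461]
tool_rot: [-3.141, 0.002, -0.141]
force: [0.3, 0.2, -1.4]
grip_width: 0.0116
gripper_force: 30.3
```

```bash
python3 plan.py .6314 -.2138 .042 -.14 2
```

```text
t 15.9 pos [ 0.6305 -0.2148  0.0461] rot [-3.141e+00  2.000e-03 -1.410e-01] F [ 0.3  0.2 -1.4] w 0.0116 gf 30.3 q6 1.28
leg 2 rows: trans [0.009, -0.013, 0.052] rotz 0.0 q6 end 1.38
```

move_arm(translation=[[0,0,0.05],[0,0,0.05],[0,0,0],[0,0,0],[0,0,0],[0,0,0],[0,0,-0.4],[0,0,-0.8],[0,0,-0.8],[0,0,-0.2],[0,0,0]], delta_rot=[[0,0,0],[0,0,0],[0,0,0],[0,0,0],[0,0,0],[0,0,0],[0,0,0],[0,0,0],[0,0,0],[0,0,0],[0,0,0]], fingers=[5,5,5,28,28,28,28,28,28,28,28])

```text
time: 16.85
ee_pos: [0.6346, -0.2167, 0.1367]
tool_rot: [3.139, -0.009, -0.141]
force: [-0.8, -0.0, 0.5]
grip_width: 0.0276
gripper_force: 0.0
```

```bash
python3 plan.py .4297 -.1028 .12 1.88 20
```

```text
t 16.9 pos [ 0.6346 -0.2167  0.1367] rot [ 3.139 -0.009 -0.141] F [-0.8 -0.   0.5] w 0.0276 gf 0.0 q6 1.28
leg 20 rows: trans [-0.085, -0.339, 0.021] rotz -0.842 q6 end -0.54
```

move_arm(translation=[[-0.085,-0.34,0.02],[-0.085,-0.34,0.02],[-0.085,-0.34,0.02],[-0.085,-0.34,0.02],[-0.085,-0.34,0.02],[-0.085,-0.34,0.02],[-0.085,-0.34,0.02],[-0.085,-0.34,0.02],[-0.085,-0.34,0.02],[-0.085,-0.34,0.02]], delta_rot=[[0,0,-0.84],[0,0,-0.84],[0,0,-0.84],[0,0,-0.84],[0,0,-0.84],[0,0,-0.84],[0,0,-0.84],[0,0,-0.84],[0,0,-0.84],[0,0,-0.84]], fingers=[32,32,32,32,32,32,32,32,32,32])

```text
time: 17.68
ee_pos: [0.5585, -0.1, 0.1213]
tool_rot: [-3.139, 0.001, 0.872]
force: [0.2, -0.7, -0.1]
grip_width: 0.0323
gripper_force: 0.0
```

move_arm(translation=[[-0.085,-0.34,0.02],[-0.085,-0.34,0.02],[-0.085,-0.34,0.02],[-0.085,-0.34,0.02],[-0.085,-0.34,0.02],[-0.085,-0.34,0.02],[-0.085,-0.34,0.02],[-0.085,-0.34,0.02],[-0.085,-0.34,0.02],[-0.085,-0.34,0.02],[0,0,0],[0,0,0]], delta_rot=[[0,0,-0.84],[0,0,-0.84],[0,0,-0.84],[0,0,-0.84],[0,0,-0.84],[0,0,-0.84],[0,0,-0.84],[0,0,-0.84],[0,0,-0.84],[0,0,-0.84],[0,0,0],[0,0,0]], fingers=[32,32,32,32,32,32,32,32,32,32,32,32])

```text
time: 18.68
ee_pos: [0.4247, -0.0999, 0.1141]
tool_rot: [-3.14, -0.001, 1.871]
force: [-0.4, 0.1, -0.3]
grip_width: 0.032
gripper_force: 0.0
```

```bash
sed -i 's/,\[.4377,-.2497,-2.5566\]\]/,[.6314,-.2138,3.0016]]/' ov.py; python3 ov.py o3.png; python3 plan.py .4297 -.1028 .08 1.88 4 .4297 -.1028 .036 1.88 4
```

```text
t 18.7 pos [ 0.4256 -0.1     0.1146] rot [-3.141e+00 -1.000e-03  1.872e+00] F [-0.1 -0.2 -0.7] w 0.0321 gf 0.0 q6 -0.69
leg 4 rows: trans [-0.024, 0.019, 0.216] rotz -0.017 q6 end -0.54
leg 4 rows: trans [0.0, 0.0, 0.275] rotz -0.0 q6 end -0.54
```

View pics/o3.png

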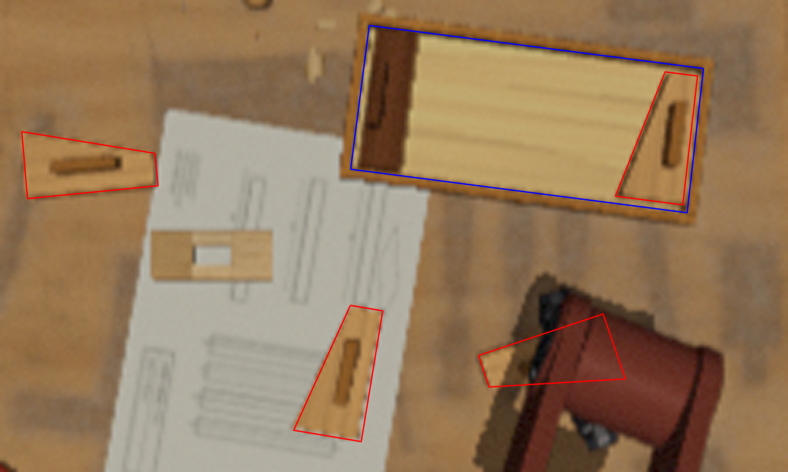

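The first wedge lies as planned, close to the end wall at (660,140), and the others are unmoved. Picking w3.

move_arm(translation=[[-0.025,0.02,0.22],[-0.025,0.02,0.22],[-0.025,0.02,0.22],[-0.025,0.02,0.22],[0,0,0.28],[0,0,0.28],[0,0,0.28],[0,0,0.26],[0,0,0],[0,0,0]], delta_rot=[[0,0,-0.02],[0,0,-0.02],[0,0,-0.02],[0,0,-0.02],[0,0,0],[0,0,0],[0,0,0],[0,0,0],[0,0,0],[0,0,0]], fingers=[32,32,32,32,32,32,32,32,32,32])

```text
time: 19.57
ee_pos: [0.4292, -0.1026, 0.0349]
tool_rot: [-3.14, -0.002, 1.884]
force: [0.8, 0.6, -0.2]
grip_width: 0.0319
gripper_force: 0.0
```

move_arm(translation=[[0,0,0],[0,0,0],[0,0,0],[0,0,0],[0,0,0]], delta_rot=[[0,0,0],[0,0,0],[0,0,0],[0,0,0],[0,0,0]], fingers=[5,5,5,5,5])

```text
time: 19.98
ee_pos: [0.4303, -0.1031, 0.0364]
tool_rot: [3.141, 0.0, 1.884]
force: [0.2, -0.2, -1.2]
grip_width: 0.0115
gripper_force: 29.8
```

move_arm(translation=[[0,0,-0.3],[0,0,-0.6],[0,0,-0.6],[0,0,-0.6],[0,0,-0.5],[0,0,0]], delta_rot=[[0,0,0],[0,0,0],[0,0,0],[0,0,0],[0,0,0],[0,0,0]], fingers=[5,5,5,5,5,5])

```text
time: 20.48
ee_pos: [0.4336, -0.1045, 0.1449]
tool_rot: [3.134, 0.006, 1.884]
force: [0.6, -0.4, -1.2]
grip_width: 0.0115
gripper_force: 29.9
```

```bash
python3 slot.py .076
python3 plan.py .6382 -.1653 .14 3.0016 14
```

```text
0.076 0.6382 -0.1653
t 20.5 pos [ 0.4336 -0.1045  0.1449] rot [3.134 0.006 1.884] F [ 0.6 -0.4 -1.2] w 0.0115 gf 29.9 q6 -0.71
leg 14 rows: trans [-0.362, 0.174, 0.009] rotz -0.665 q6 end -1.68
```

move_arm(translation=[[-0.36,0.175,0],[-0.36,0.175,0],[-0.36,0.175,0],[-0.36,0.175,0],[-0.36,0.175,0],[-0.36,0.175,0],[-0.36,0.175,0],[-0.36,0.175,0],[-0.36,0.175,0],[-0.36,0.175,0],[-0.36,0.175,0],[-0.36,0.175,0]], delta_rot=[[0,0,-0.665],[0,0,-0.665],[0,0,-0.665],[0,0,-0.665],[0,0,-0.665],[0,0,-0.665],[0,0,-0.665],[0,0,-0.665],[0,0,-0.665],[0,0,-0.665],[0,0,-0.665],[0,0,-0.665]], fingers=[5,5,5,5,5,5,5,5,5,5,5,5])

```text
time: 21.48
ee_pos: [0.6026, -0.1692, 0.138]
tool_rot: [3.141, -0.002, 2.845]
force: [-0.1, 0.1, -0.4]
grip_width: 0.0115
gripper_force: 29.8
```

move_arm(translation=[[-0.36,0.175,0],[-0.36,0.175,0],[0,0,0.3],[0,0,0],[0,0,0]], delta_rot=[[0,0,-0.665],[0,0,-0.665],[0,0,0],[0,0,0],[0,0,0]], fingers=[5,5,5,5,5])

```text
time: 21.9
ee_pos: [0.6314, -0.1624, 0.1248]
tool_rot: [3.141, -0.006, 3.0]
force: [0.0, 0.6, -0.8]
grip_width: 0.0114
gripper_force: 29.8
```

```bash
python3 plan.py .6382 -.1653 .08 3.0016 5  .6382 -.1653 .046 3.0016 4
```

```text
t 21.9 pos [ 0.6314 -0.1624  0.1248] rot [ 3.141 -0.006  3.   ] F [ 0.   0.6 -0.8] w 0.0114 gf 29.8 q6 -1.79
leg 5 rows: trans [-0.036, -0.009, 0.224] rotz 0.0 q6 end -1.68
leg 4 rows: trans [-0.0, 0.0, 0.213] rotz -0.0 q6 end -1.68
```

move_arm(translation=[[-0.035,-0.01,0.22],[-0.035,-0.01,0.22],[-0.035,-0.01,0.22],[-0.035,-0.01,0.22],[-0.035,-0.01,0.22],[0,0,0.21],[0,0,0.21],[0,0,0.21],[0,0,0.2],[0,0,0],[0,0,0]], delta_rot=[[0,0,0],[0,0,0],[0,0,0],[0,0,0],[0,0,0],[0,0,0],[0,0,0],[0,0,0],[0,0,0],[0,0,0],[0,0,0]], fingers=[5,5,5,5,5,5,5,5,5,5,5])

```text
time: 22.82
ee_pos: [0.6402, -0.1658, 0.0499]
tool_rot: [3.141, -0.002, 3.001]
force: [-0.0, 0.1, -1.9]
grip_width: 0.0114
gripper_force: 29.8
```

```bash
python3 plan.py .6382 -.1653 .044 3.0016 2
```

```text
t 22.8 pos [ 0.6402 -0.1658  0.0499] rot [ 3.141e+00 -2.000e-03  3.001e+00] F [-0.   0.1 -1.9] w 0.0114 gf 29.8 q6 -1.79
leg 2 rows: trans [0.026, 0.003, 0.074] rotz 0.0 q6 end -1.68
```

move_arm(translation=[[0.02,0,0.08],[0,0,0.08],[0,0,0],[0,0,0],[0,0,0],[0,0,0],[0,0,-0.4],[0,0,-0.8],[0,0,-0.8],[0,0,-0.2],[0,0,0]], delta_rot=[[0,0,0],[0,0,0],[0,0,0],[0,0,0],[0,0,0],[0,0,0],[0,0,0],[0,0,0],[0,0,0],[0,0,0],[0,0,0]], fingers=[5,5,5,28,28,28,28,28,28,28,28])

```text
time: 23.73
ee_pos: [0.6435, -0.1672, 0.1379]
tool_rot: [-3.139, 0.01, 3.001]
force: [-0.3, -0.8, 0.3]
grip_width: 0.0282
gripper_force: 0.0
```

```bash
python3 plan.py .4199 .0813 .13 2.9642 12
```

```text
t 23.7 pos [ 0.6435 -0.1672  0.1379] rot [-3.139  0.01   3.001] F [-0.3 -0.8  0.3] w 0.0282 gf 0.0 q6 -1.79
leg 12 rows: trans [0.541, 0.438, 0.017] rotz 0.026 q6 end -1.2
```

move_arm(translation=[[0.54,0.44,0.02],[0.54,0.44,0.02],[0.54,0.44,0.02],[0.54,0.44,0.02],[0.54,0.44,0.02],[0.54,0.44,0.02],[0.54,0.44,0.02],[0.54,0.44,0.02],[0.54,0.44,0.02],[0.54,0.44,0.02],[0.54,0.44,0.02],[0.54,0.44,0.02]], delta_rot=[[0,0,0.026],[0,0,0.026],[0,0,0.026],[0,0,0.026],[0,0,0.026],[0,0,0.026],[0,0,0.026],[0,0,0.026],[0,0,0.026],[0,0,0.026],[0,0,0.026],[0,0,0.026]], fingers=[32,32,32,32,32,32,32,32,32,32,32,32])

```text
time: 24.73
ee_pos: [0.4149, 0.084, 0.1213]
tool_rot: [-3.141, -0.003, 2.963]
force: [-0.3, 0.3, 0.1]
grip_width: 0.0318
gripper_force: 0.0
```

move_arm(translation=[[0,0,0],[0,0,0]], delta_rot=[[0,0,0],[0,0,0]], fingers=[32,32])

```text
time: 24.9
ee_pos: [0.4153, 0.0839, 0.1214]
tool_rot: [-3.141, -0.002, 2.966]
force: [0.0, -0.5, -0.8]
grip_width: 0.0323
gripper_force: 0.0
```

```bash
sed -i 's/\[.4297,-.1028,-1.2622\]/[.6382,-.1653,-.14]/' ov.py; python3 ov.py o4.png; python3 plan.py .4199 .0813 .08 2.9642 4 .4199 .0813 .036 2.9642 4
```

```text
t 24.9 pos [0.4165 0.0833 0.122 ] rot [-3.141e+00 -1.000e-03  2.965e+00] F [ 1.  -0.1 -0.4] w 0.032 gf 0.0 q6 -1.36
leg 4 rows: trans [-0.023, -0.009, 0.263] rotz 0.0 q6 end -1.2
leg 4 rows: trans [-0.0, 0.0, 0.275] rotz -0.0 q6 end -1.2
```

View pics/o4.png

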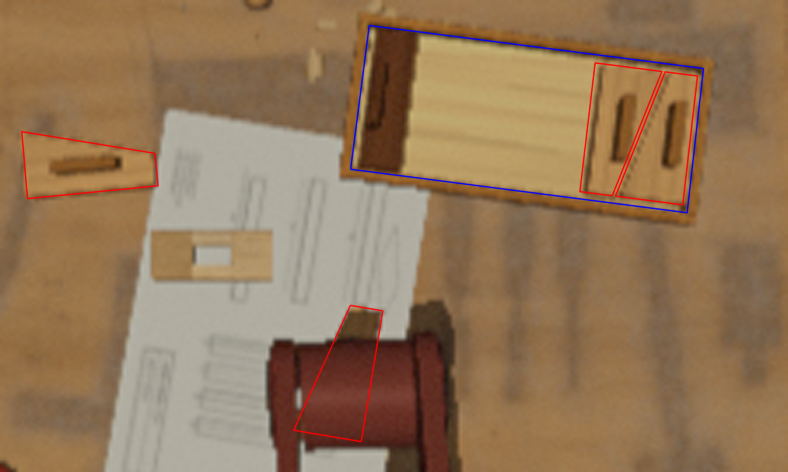

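Two wedges sit in the tray at (620,128) and (665,138), and the left one (w1) is unmoved. Picking w2.

move_arm(translation=[[-0.02,-0.01,0.26],[-0.02,-0.01,0.26],[-0.02,-0.01,0.26],[-0.02,-0.01,0.26],[0,0,0.28],[0,0,0.28],[0,0,0.28],[0,0,0.26],[0,0,0],[0,0,0]], delta_rot=[[0,0,0],[0,0,0],[0,0,0],[0,0,0],[0,0,0],[0,0,0],[0,0,0],[0,0,0],[0,0,0],[0,0,0]], fingers=[32,32,32,32,32,32,32,32,32,32])

```text
time: 25.78
ee_pos: [0.4191, 0.0809, 0.0361]
tool_rot: [-3.141, -0.003, 2.963]
force: [-0.4, -0.1, 1.0]
grip_width: 0.0319
gripper_force: 0.0
```

move_arm(translation=[[0,0,0],[0,0,0],[0,0,0],[0,0,0],[0,0,0]], delta_rot=[[0,0,0],[0,0,0],[0,0,0],[0,0,0],[0,0,0]], fingers=[5,5,5,5,5])

```text
time: 26.2
ee_pos: [0.4202, 0.0811, 0.0376]
tool_rot: [3.142, 0.001, 2.964]
force: [-0.4, -0.3, -0.8]
grip_width: 0.0115
gripper_force: 29.0
```

move_arm(translation=[[0,0,-0.3],[0,0,-0.6],[0,0,-0.6],[0,0,-0.6],[0,0,-0.5],[0,0,0]], delta_rot=[[0,0,0],[0,0,0],[0,0,0],[0,0,0],[0,0,0],[0,0,0]], fingers=[5,5,5,5,5,5])

```text
time: 26.7
ee_pos: [0.4238, 0.0813, 0.146]
tool_rot: [3.14, 0.01, 2.964]
force: [2.1, 0.8, -1.1]
grip_width: 0.0115
gripper_force: 29.0
```

```bash
python3 slot.py .124
python3 plan.py .6449 -.1177 .14 3.0016 12
```

```text
0.124 0.6449 -0.1177
t 26.7 pos [0.4238 0.0813 0.146 ] rot [3.14  0.01  2.964] F [ 2.1  0.8 -1.1] w 0.0115 gf 29.0 q6 -1.37
leg 12 rows: trans [-0.521, -0.336, 0.013] rotz -0.026 q6 end -1.61
```

move_arm(translation=[[-0.52,-0.335,0],[-0.52,-0.335,0],[-0.52,-0.335,0],[-0.52,-0.335,0],[-0.52,-0.335,0],[-0.52,-0.335,0],[-0.52,-0.335,0],[-0.52,-0.335,0],[-0.52,-0.335,0],[-0.52,-0.335,0],[-0.52,-0.335,0],[-0.52,-0.335,0]], delta_rot=[[0,0,-0.026],[0,0,-0.026],[0,0,-0.026],[0,0,-0.026],[0,0,-0.026],[0,0,-0.026],[0,0,-0.026],[0,0,-0.026],[0,0,-0.026],[0,0,-0.026],[0,0,-0.026],[0,0,-0.026]], fingers=[5,5,5,5,5,5,5,5,5,5,5,5])

```text
time: 27.7
ee_pos: [0.6405, -0.1181, 0.1391]
tool_rot: [3.141, -0.003, 3.001]
force: [0.2, 1.6, -2.0]
grip_width: 0.0113
gripper_force: 28.9
```

move_arm(translation=[[0,0,0.3],[0,0,0],[0,0,0]], delta_rot=[[0,0,0],[0,0,0],[0,0,0]], fingers=[5,5,5])

```text
time: 27.95
ee_pos: [0.6383, -0.1167, 0.1262]
tool_rot: [3.14, -0.006, 3.001]
force: [-0.5, -0.4, -0.7]
grip_width: 0.0115
gripper_force: 28.9
```

```bash
python3 plan.py .6449 -.1177 .08 3.0016 5  .6449 -.1177 .046 3.0016 4
```

```text
t 27.9 pos [ 0.6383 -0.1167  0.1262] rot [ 3.14  -0.006  3.001] F [-0.5 -0.4 -0.7] w 0.0115 gf 28.9 q6 -1.72
leg 5 rows: trans [-0.033, -0.0, 0.231] rotz 0.0 q6 end -1.61
leg 4 rows: trans [-0.0, 0.0, 0.213] rotz -0.0 q6 end -1.61
```

move_arm(translation=[[-0.02,0,0.23],[-0.02,0,0.23],[-0.02,0,0.23],[-0.02,0,0.23],[-0.02,0,0.23],[0,0,0.21],[0,0,0.21],[0,0,0.21],[0,0,0.2],[0,0,0],[0,0,0]], delta_rot=[[0,0,0],[0,0,0],[0,0,0],[0,0,0],[0,0,0],[0,0,0],[0,0,0],[0,0,0],[0,0,0],[0,0,0],[0,0,0]], fingers=[5,5,5,5,5,5,5,5,5,5,5])

```text
time: 28.87
ee_pos: [0.6441, -0.118, 0.0492]
tool_rot: [3.141, -0.002, 3.001]
force: [0.1, 0.5, -0.9]
grip_width: 0.0116
gripper_force: 28.9
```

```bash
python3 plan.py .6449 -.1177 .044 3.0016 2
```

```text
t 28.9 pos [ 0.6441 -0.118   0.0492] rot [ 3.141e+00 -2.000e-03  3.001e+00] F [ 0.1  0.5 -0.9] w 0.0116 gf 28.9 q6 -1.72
leg 2 rows: trans [-0.009, 0.005, 0.065] rotz 0.0 q6 end -1.61
```

move_arm(translation=[[0,0,0.07],[0,0,0.06],[0,0,0],[0,0,0],[0,0,0],[0,0,0],[0,0,-0.4],[0,0,-0.8],[0,0,-0.8],[0,0,-0.2],[0,0,0]], delta_rot=[[0,0,0],[0,0,0],[0,0,0],[0,0,0],[0,0,0],[0,0,0],[0,0,0],[0,0,0],[0,0,0],[0,0,0],[0,0,0]], fingers=[5,5,5,28,28,28,28,28,28,28,28])

```text
time: 29.78
ee_pos: [0.6481, -0.1191, 0.1382]
tool_rot: [-3.14, 0.01, 3.001]
force: [0.4, -0.8, 0.3]
grip_width: 0.0281
gripper_force: 0.0
```

```bash
python3 plan.py .6092 .3144 .13 1.658 20
```

```text
t 29.8 pos [ 0.6481 -0.1191  0.1382] rot [-3.14   0.01   3.001] F [ 0.4 -0.8  0.3] w 0.0281 gf 0.0 q6 -1.72
leg 20 rows: trans [0.448, 0.379, 0.01] rotz 0.56 q6 end 0.39
```

move_arm(translation=[[0.45,0.38,0],[0.45,0.38,0],[0.45,0.38,0],[0.45,0.38,0],[0.45,0.38,0],[0.45,0.38,0],[0.45,0.38,0],[0.45,0.38,0],[0.45,0.38,0],[0.45,0.38,0]], delta_rot=[[0,0,0.56],[0,0,0.56],[0,0,0.56],[0,0,0.56],[0,0,0.56],[0,0,0.56],[0,0,0.56],[0,0,0.56],[0,0,0.56],[0,0,0.56]], fingers=[32,32,32,32,32,32,32,32,32,32])

```text
time: 30.62
ee_pos: [0.5469, 0.0933, 0.1309]
tool_rot: [-3.139, -0.002, 2.326]
force: [1.0, 0.6, 1.1]
grip_width: 0.0318
gripper_force: 0.0
```

move_arm(translation=[[0.45,0.38,0],[0.45,0.38,0],[0.45,0.38,0],[0.45,0.38,0],[0.45,0.38,0],[0.45,0.38,0],[0.45,0.38,0],[0.45,0.38,0],[0.45,0.38,0],[0.45,0.38,0],[0,0,0],[0,0,0]], delta_rot=[[0,0,0.56],[0,0,0.56],[0,0,0.56],[0,0,0.56],[0,0,0.56],[0,0,0.56],[0,0,0.56],[0,0,0.56],[0,0,0.56],[0,0,0.56],[0,0,0],[0,0,0]], fingers=[32,32,32,32,32,32,32,32,32,32,32,32])

```text
time: 31.62
ee_pos: [0.6042, 0.3171, 0.1308]
tool_rot: [-3.139, 0.001, 1.659]
force: [0.2, -0.2, 0.5]
grip_width: 0.0318
gripper_force: 0.0
```

```bash
sed -i 's/\[.4199,.0813,2.9642\]/[.6449,-.1177,3.0016]/' ov.py; python3 ov.py o5.png; python3 plan.py .6092 .3144 .08 1.658 4 .6092 .3144 .036 1.658 4
```

```text
t 31.7 pos [0.6039 0.3163 0.1309] rot [-3.138e+00  1.000e-03  1.659e+00] F [ 0.  -0.6  0.7] w 0.0319 gf 0.0 q6 0.29
leg 4 rows: trans [-0.015, 0.032, 0.318] rotz 0.0 q6 end 0.39
leg 4 rows: trans [0.0, 0.0, 0.275] rotz -0.0 q6 end 0.39
```

View pics/o5.png

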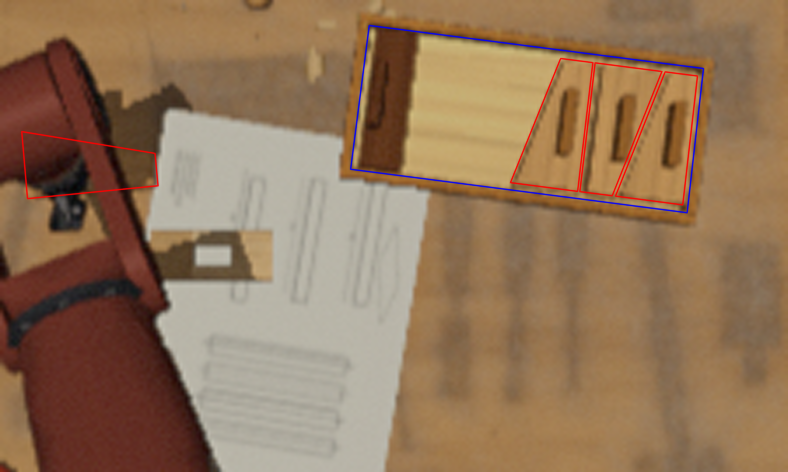

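Three wedges are in place at (560,125), (620,128) and (670,138). The arm hides w1, so I'll check it from the scene camera.

```bash
python3 - <<'E'
from h import *
p=shot('scene'); find(p,'wedge_a_rib'); find(p,'wedge_a')
img=p['frame'][:,:,::-1].copy()
c,n=np.cos(1.6583),np.sin(1.6583)
q=np.array([pix(p,[.6092+c*a-n*b,.3144+n*a+c*b,z]) for a,b,z in WL[:4]])
uv=q.mean(0).astype(int);x0,y0=uv-[60,45]
z=cv2.resize(img[y0:y0+90,x0:x0+120],None,fx=6,fy=6,interpolation=cv2.INTER_CUBIC)
cv2.polylines(z,[np.round((q-[x0,y0]+.5)*6-.5).astype(np.int32)],True,(0,0,255),1)
cv2.imwrite('pics/s2.png',z)
E
```

```text
wedge_a_rib 0.52 [ 0.627 -0.11   0.035] [294. 185.]
wedge_a 0.77 [ 0.622 -0.106  0.036] [294. 185.]
wedge_a 0.73 [0.595 0.331 0.025] [190. 223.]
wedge_a 0.6 [ 0.605 -0.203  0.031] [316. 182.]
wedge_a 0.53 [ 0.625 -0.158  0.03 ] [304. 183.]
wedge_a 0.33 [0.502 0.215 0.035] [235. 224.]
```

View pics/s2.png

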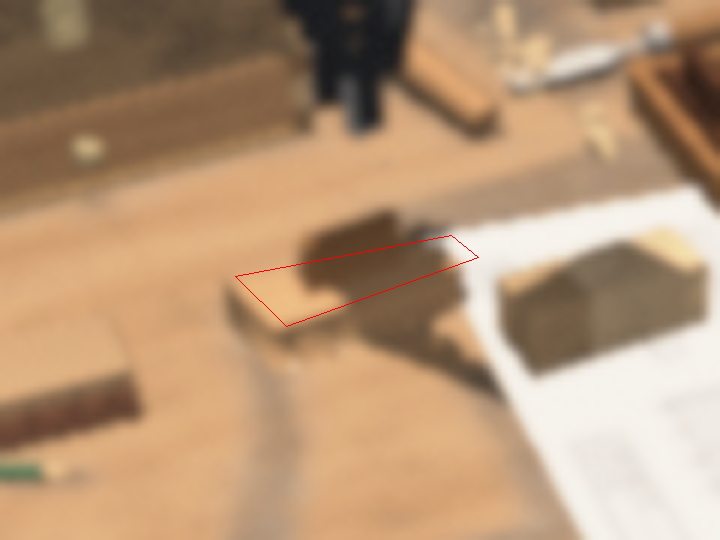

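The scene crop shows w1 still at the expected outline, around (350,280). Picking it.

move_arm(translation=[[-0.015,0.02,0.32],[-0.015,0.02,0.32],[-0.015,0.02,0.32],[-0.015,0.02,0.32],[0,0,0.27],[0,0,0.27],[0,0,0.27],[0,0,0.27],[0,0,0],[0,0,0]], delta_rot=[[0,0,0],[0,0,0],[0,0,0],[0,0,0],[0,0,0],[0,0,0],[0,0,0],[0,0,0],[0,0,0],[0,0,0]], fingers=[32,32,32,32,32,32,32,32,32,32])

```text
time: 32.65
ee_pos: [0.6077, 0.3144, 0.0373]
tool_rot: [-3.14, 0.001, 1.657]
force: [0.9, -0.7, -0.1]
grip_width: 0.032
gripper_force: 0.0
```

move_arm(translation=[[0,0,0],[0,0,0],[0,0,0],[0,0,0],[0,0,0]], delta_rot=[[0,0,0],[0,0,0],[0,0,0],[0,0,0],[0,0,0]], fingers=[5,5,5,5,5])

```text
time: 33.07
ee_pos: [0.6092, 0.3149, 0.0396]
tool_rot: [3.14, -0.001, 1.657]
force: [0.7, 0.6, 1.6]
grip_width: 0.0114
gripper_force: 29.7
```

move_arm(translation=[[0,0,-0.3],[0,0,-0.6],[0,0,-0.6],[0,0,-0.6],[0,0,-0.6],[0,0,0]], delta_rot=[[0,0,0],[0,0,0],[0,0,0],[0,0,0],[0,0,0],[0,0,0]], fingers=[5,5,5,5,5,5])

```text
time: 33.57
ee_pos: [0.6123, 0.3162, 0.1542]
tool_rot: [3.13, -0.003, 1.657]
force: [1.7, 1.5, 1.0]
grip_width: 0.0112
gripper_force: 29.4
```

```bash
python3 slot.py .172
python3 plan.py .6516 -.0702 .145 -.14 20
```

```text
0.172 0.6516 -0.0702
t 33.6 pos [0.6123 0.3162 0.1542] rot [ 3.130e+00 -3.000e-03  1.657e+00] F [1.7 1.5 1. ] w 0.0112 gf 29.4 q6 0.29
leg 20 rows: trans [-0.36, 0.425, 0.011] rotz 0.749 q6 end 1.6
```

move_arm(translation=[[-0.36,0.425,0],[-0.36,0.425,0],[-0.36,0.425,0],[-0.36,0.425,0],[-0.36,0.425,0],[-0.36,0.425,0],[-0.36,0.425,0],[-0.36,0.425,0],[-0.36,0.425,0],[-0.36,0.425,0]], delta_rot=[[0,0,0.75],[0,0,0.75],[0,0,0.75],[0,0,0.75],[0,0,0.75],[0,0,0.75],[0,0,0.75],[0,0,0.75],[0,0,0.75],[0,0,0.75]], fingers=[5,5,5,5,5,5,5,5,5,5])

```text
time: 34.4
ee_pos: [0.7205, 0.1297, 0.1448]
tool_rot: [-3.14, 0.002, 0.753]
force: [0.1, -0.2, -2.8]
grip_width: 0.0115
gripper_force: 29.3
```

move_arm(translation=[[-0.36,0.425,0],[-0.36,0.425,0],[-0.36,0.425,0],[-0.36,0.425,0],[-0.36,0.425,0],[-0.36,0.425,0],[-0.36,0.425,0],[-0.36,0.425,0],[-0.36,0.425,0],[-0.36,0.425,0],[0,0,0],[0,0,0]], delta_rot=[[0,0,0.75],[0,0,0.75],[0,0,0.75],[0,0,0.75],[0,0,0.75],[0,0,0.75],[0,0,0.75],[0,0,0.75],[0,0,0.75],[0,0,0.75],[0,0,0],[0,0,0]], fingers=[5,5,5,5,5,5,5,5,5,5,5,5])

```text
time: 35.4
ee_pos: [0.6456, -0.0721, 0.1453]
tool_rot: [-3.141, 0.002, -0.144]
force: [0.3, 0.7, -1.7]
grip_width: 0.0113
gripper_force: 29.3
```

```bash
python3 plan.py .6516 -.0702 .08 -.14 6  .6516 -.0702 .05 -.14 4
```

```text
t 35.4 pos [ 0.6456 -0.0721  0.1453] rot [-3.141e+00  2.000e-03 -1.440e-01] F [ 0.3  0.7 -1.7] w 0.0113 gf 29.3 q6 1.5
leg 6 rows: trans [0.024, -0.011, 0.272] rotz 0.0 q6 end 1.6
leg 4 rows: trans [0.0, -0.0, 0.188] rotz -0.0 q6 end 1.6
```

move_arm(translation=[[0.02,-0.01,0.27],[0.02,-0.01,0.27],[0.02,-0.01,0.27],[0.02,-0.01,0.27],[0.02,-0.01,0.27],[0.02,-0.01,0.27],[0,0,0.18],[0,0,0.18],[0,0,0.18],[0,0,0.18],[0,0,0],[0,0,0]], delta_rot=[[0,0,0],[0,0,0],[0,0,0],[0,0,0],[0,0,0],[0,0,0],[0,0,0],[0,0,0],[0,0,0],[0,0,0],[0,0,0],[0,0,0]], fingers=[5,5,5,5,5,5,5,5,5,5,5,5])

```text
time: 36.4
ee_pos: [0.6517, -0.0697, 0.0524]
tool_rot: [-3.142, 0.001, -0.143]
force: [0.5, -0.2, -0.2]
grip_width: 0.0113
gripper_force: 29.3
```

```bash
python3 plan.py .6516 -.0702 .0465 -.14 2
```

```text
t 36.4 pos [ 0.6517 -0.0697  0.0524] rot [-3.142e+00  1.000e-03 -1.430e-01] F [ 0.5 -0.2 -0.2] w 0.0113 gf 29.3 q6 1.5
leg 2 rows: trans [-0.001, 0.006, 0.074] rotz 0.0 q6 end 1.6
```

move_arm(translation=[[0,0,0.08],[0,0,0.07],[0,0,0],[0,0,0],[0,0,0],[0,0,0],[0,0,-0.4],[0,0,-0.8],[0,0,-0.8],[0,0,0],[0,0,0]], delta_rot=[[0,0,0],[0,0,0],[0,0,0],[0,0,0],[0,0,0],[0,0,0],[0,0,0],[0,0,0],[0,0,0],[0,0,0],[0,0,0]], fingers=[5,5,5,28,28,28,28,28,28,28,28])

```text
time: 37.32
ee_pos: [0.6551, -0.0704, 0.1312]
tool_rot: [3.141, -0.008, -0.143]
force: [-0.0, 0.5, -0.1]
grip_width: 0.0281
gripper_force: 0.0
```

```bash
python3 plan.py .6698 .055 .11 -.14 6 .6698 .055 .044 -.14 5
```

```text
t 37.3 pos [ 0.6551 -0.0704  0.1312] rot [ 3.141 -0.008 -0.143] F [-0.   0.5 -0.1] w 0.0281 gf 0.0 q6 1.5
leg 6 rows: trans [-0.014, -0.526, 0.089] rotz 0.0 q6 end 1.79
leg 5 rows: trans [0.0, -0.0, 0.33] rotz -0.0 q6 end 1.79
```

move_arm(translation=[[-0.01,-0.53,0.05],[-0.01,-0.53,0.05],[-0.01,-0.53,0.05],[-0.01,-0.53,0.05],[-0.01,-0.53,0.05],[-0.01,-0.53,0.05],[0,0,0],[0,0,0]], delta_rot=[[0,0,0],[0,0,0],[0,0,0],[0,0,0],[0,0,0],[0,0,0],[0,0,0],[0,0,0]], fingers=[32,32,32,32,32,32,32,32])

```text
time: 37.98
ee_pos: [0.6666, 0.0575, 0.1132]
tool_rot: [3.141, 0.003, -0.14]
force: [-0.1, -0.2, -0.3]
grip_width: 0.0322
gripper_force: 0.0
```

```bash
sed -i 's/\[.6092,.3144,1.6583\]/[.6516,-.0702,-.14]/' ov.py; python3 ov.py o6.png; python3 plan.py .6698 .055 .09 -.14 4 .6698 .055 .044 -.14 5
```

```text
t 38.0 pos [0.6669 0.0565 0.1136] rot [ 3.141e+00  2.000e-03 -1.420e-01] F [-0.3 -0.1 -0.1] w 0.0321 gf 0.0 q6 1.69
leg 4 rows: trans [0.019, 0.007, 0.147] rotz 0.0 q6 end 1.79
leg 5 rows: trans [0.0, -0.0, 0.23] rotz -0.0 q6 end 1.79
```

View pics/o6.png

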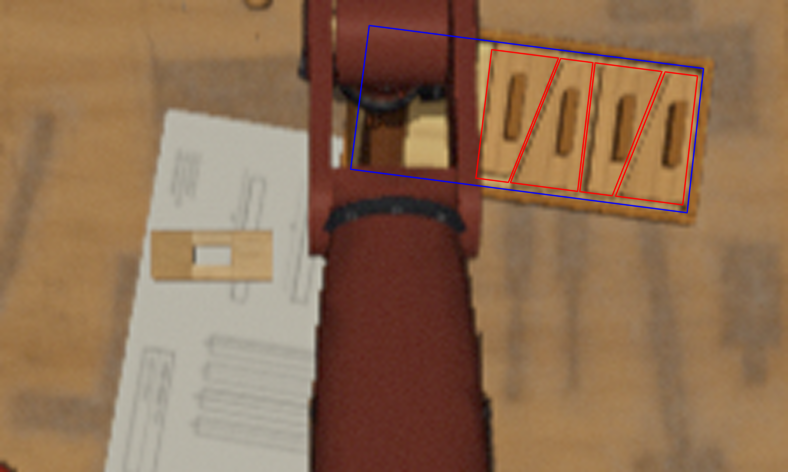

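All four wedges stand in the tray as planned. Now I'll grip the keeper rib and slide it up.

move_arm(translation=[[0.02,0,0.15],[0.02,0,0.15],[0.02,0,0.15],[0.02,0,0.15],[0,0,0.23],[0,0,0.23],[0,0,0.23],[0,0,0.23],[0,0,0.2],[0,0,0]], delta_rot=[[0,0,0],[0,0,0],[0,0,0],[0,0,0],[0,0,0],[0,0,0],[0,0,0],[0,0,0],[0,0,0],[0,0,0]], fingers=[32,32,32,32,32,32,32,32,32,32], squeeze=25)

```text
time: 38.87
ee_pos: [0.6689, 0.0561, 0.0431]
tool_rot: [3.141, 0.005, -0.143]
force: [-0.4, 0.9, 0.1]
grip_width: 0.0321
gripper_force: 0.0
```

move_arm(translation=[[0,0,0],[0,0,0],[0,0,0],[0,0,0],[0,0,0]], delta_rot=[[0,0,0],[0,0,0],[0,0,0],[0,0,0],[0,0,0]], fingers=[5,5,5,5,5])

```text
time: 39.28
ee_pos: [0.6709, 0.0559, 0.0461]
tool_rot: [3.141, -0.0, -0.143]
force: [-0.1, -1.0, -2.9]
grip_width: 0.0118
gripper_force: 28.0
```

```bash
python3 slot.py .230 .217; python3 plan.py .6597 -.0128 .046 -.14 6
```

```text
0.23 0.6597 -0.0128
0.217 0.6579 -0.0257
t 39.3 pos [0.6709 0.0559 0.0461] rot [ 3.141 -0.    -0.143] F [-0.1 -1.  -2.9] w 0.0118 gf 28.0 q6 1.69
leg 6 rows: trans [-0.006, 0.29, 0.0] rotz 0.0 q6 end 1.69
```

move_arm(translation=[[0,0.1,0],[0,0.15,0],[0,0.15,0],[0,0.15,0],[0,0.15,0],[0,0.15,0],[0,0.15,0],[0,0.15,0],[0,0.15,0],[0,0.15,0],[0,0,0]], delta_rot=[[0,0,0],[0,0,0],[0,0,0],[0,0,0],[0,0,0],[0,0,0],[0,0,0],[0,0,0],[0,0,0],[0,0,0],[0,0,0]], fingers=[5,5,5,5,5,5,5,5,5,5,5])

```text
time: 40.2
ee_pos: [0.6623, -0.0033, 0.0461]
tool_rot: [3.14, 0.001, -0.143]
force: [-0.6, -1.0, -2.9]
grip_width: 0.011
gripper_force: 28.0
```

move_arm(translation=[[0,0.05,0],[0,0.05,0],[0,0.05,0],[0,0.05,0],[0,0.04,0],[0,0.04,0],[0,0.04,0],[0,0,0]], delta_rot=[[0,0,0],[0,0,0],[0,0,0],[0,0,0],[0,0,0],[0,0,0],[0,0,0],[0,0,0]], fingers=[5,5,5,5,5,5,5,5])

```text
time: 40.87
ee_pos: [0.6607, -0.0144, 0.0461]
tool_rot: [3.141, 0.0, -0.143]
force: [-1.2, 1.9, -1.7]
grip_width: 0.0112
gripper_force: 28.1
```

```bash
python3 plan.py .6579 -.0257 .046 -.14 6
```

```text
t 40.9 pos [ 0.6607 -0.0144  0.0461] rot [ 3.141  0.    -0.143] F [-1.2  1.9 -1.7] w 0.0112 gf 28.1 q6 1.59
leg 6 rows: trans [-0.005, 0.048, 0.0] rotz 0.0 q6 end 1.67
```

move_arm(translation=[[0,0.025,0],[0,0.025,0],[0,0.025,0],[0,0.025,0],[0,0.025,0]], delta_rot=[[0,0,0],[0,0,0],[0,0,0],[0,0,0],[0,0,0]], fingers=[5,5,5,5,5])

```text
time: 41.28
ee_pos: [0.6601, -0.0187, 0.0461]
tool_rot: [-3.141, 0.0, -0.143]
force: [-0.8, 4.9, -2.0]
grip_width: 0.0111
gripper_force: 28.1
```

move_arm(translation=[[0,0,0]], delta_rot=[[0,0,0]], fingers=[5])

```text
time: 41.37
ee_pos: [0.66, -0.019, 0.0461]
tool_rot: [-3.142, 0.0, -0.143]
force: [-1.2, 3.9, -2.5]
grip_width: 0.011
gripper_force: 28.2
```

```bash
python3 ov.py o7.png
```

```text
(no output)
```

View pics/o7.png

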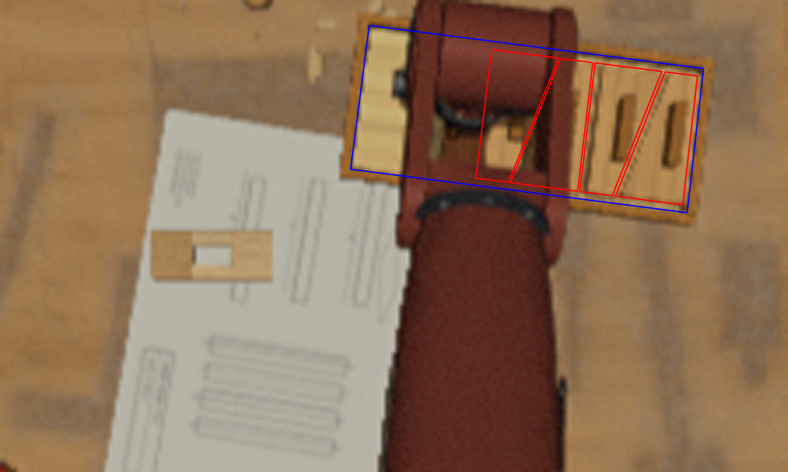

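The picture shows the keeper face at the last wedge, near (485,150). I'll continue in small steps and watch the force.

move_arm(translation=[[0,0.025,0],[0,0.025,0],[0,0.025,0],[0,0,0]], delta_rot=[[0,0,0],[0,0,0],[0,0,0],[0,0,0]], fingers=[5,5,5,5])

```text
time: 41.75
ee_pos: [0.6596, -0.0217, 0.0461]
tool_rot: [-3.141, 0.0, -0.143]
force: [-0.6, 5.2, -2.0]
grip_width: 0.0116
gripper_force: 28.2
```

move_arm(translation=[[0,0.025,0],[0,0.025,0],[0,0,0]], delta_rot=[[0,0,0],[0,0,0],[0,0,0]], fingers=[5,5,5])

```text
time: 42.0
ee_pos: [0.6593, -0.0237, 0.0461]
tool_rot: [-3.141, 0.0, -0.143]
force: [-0.4, 5.6, -1.2]
grip_width: 0.0118
gripper_force: 28.2
```

move_arm(translation=[[0,0.025,0],[0,0.025,0],[0,0,0]], delta_rot=[[0,0,0],[0,0,0],[0,0,0]], fingers=[5,5,5])

```text
time: 42.25
ee_pos: [0.6591, -0.0255, 0.0461]
tool_rot: [-3.141, 0.0, -0.143]
force: [-0.9, 5.1, -2.7]
grip_width: 0.0115
gripper_force: 28.2
```

move_arm(translation=[[0,0.025,0],[0,0,0]], delta_rot=[[0,0,0],[0,0,0]], fingers=[5,5])

```text
time: 42.42
ee_pos: [0.6591, -0.0256, 0.0461]
tool_rot: [-3.139, 0.0, -0.143]
force: [-0.4, 7.9, -1.6]
grip_width: 0.0117
gripper_force: 28.2
```

The force has risen and the keeper has stopped, so the row is closed. I'll release, retreat and check.

move_arm(translation=[[0,0,0],[0,0,0],[0,0,0],[0,0,-0.4],[0,0,-0.9],[0,0,-0.9],[0,0,-0.9]], delta_rot=[[0,0,0],[0,0,0],[0,0,0],[0,0,0],[0,0,0],[0,0,0],[0,0,0]], fingers=[26,26,26,26,26,26,26])

```text
time: 43.0
ee_pos: [0.659, -0.0281, 0.1715]
tool_rot: [3.14, -0.0, -0.143]
force: [0.5, 0.5, 0.5]
grip_width: 0.0256
gripper_force: 0.0
```

move_arm(translation=[[-0.1,-0.9,-0.2],[-0.1,-0.9,-0.2],[-0.1,-0.9,-0.2],[-0.1,-0.9,-0.2],[-0.1,-0.9,-0.2],[-0.1,-0.9,-0.2],[-0.1,-0.9,-0.2],[0,0,0],[0,0,0],[0,0,0]], delta_rot=[[0,0,0],[0,0,0],[0,0,0],[0,0,0],[0,0,0],[0,0,0],[0,0,0],[0,0,0],[0,0,0],[0,0,0]], fingers=[26,26,26,26,26,26,26,26,26,26])

```text
time: 43.83
ee_pos: [0.6676, 0.2256, 0.2263]
tool_rot: [3.14, -0.001, -0.143]
force: [-0.1, 0.2, 0.9]
grip_width: 0.0259
gripper_force: 0.0
```

```bash
cat > d.py <<'E'
E
python3 - <<'E'
s=open('ov.py').read()
i=s.index('for w in'); j=s.index('cv2.imwrite')
W=[]
for k,(y,yw) in enumerate([(.023,3.0016),(.069,-.14),(.115,3.0016),(.161,-.14)]): W.append([.6276+.1395*y,-.2405+.99*y,yw])
open('ov2.py','w').write(s[:i]+f'for w in {W}: draw(WL[:4],w,(0,0,255))\n'+s[j:])
E
python3 ov2.py o8.png
```

```text
(no output)
```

View pics/o8.png

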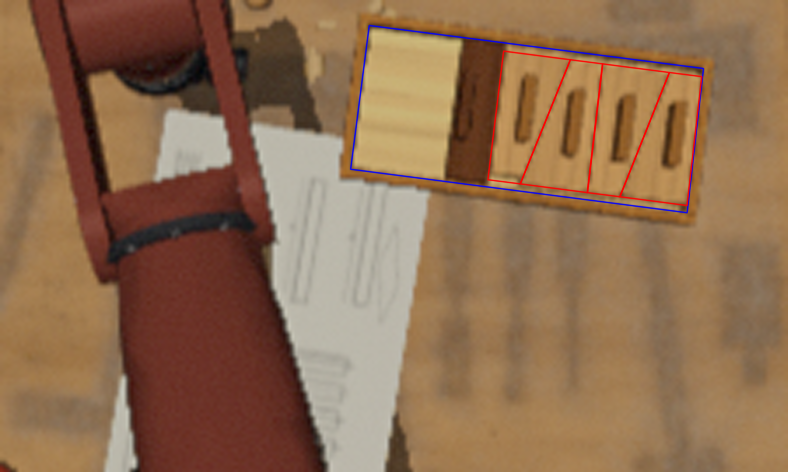

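The final view shows a close row of four wedges matching the nominal outlines, with the keeper face against the last wedge at (495,115).

```bash
python3 -c "
from rig import close_job
print(close_job())"
```

```text
the job is handed in; nothing more can be done
None
```

I handed the job in at about 44 s: the block is on the bench, the four wedges I could see are packed head to tail from the end wall, and the keeper is up against the last one; the judging result was not shown.

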